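Start a batch of yoghurt

ROBOT

A 6-joint arm with a two-finger parallel gripper is mounted at the origin on a cart in front of the work surface, level with it; the furniture and walls round the work are solid. World frame = base frame: x ahead of the robot, y to its left, z up, the work surface at z = 0. Lengths are in m, angles in rad, forces in N, time in s.
With the tool pointing down it reaches from about 0.25 to 0.725 m from the base axis. Payload 4 kg.
Tool frame: the origin (TCP) lies at the very end of the fingers, on their centre line; the grasp point (between the pads) lies bot.grasp_offset behind it (bot.grasp_offset is the distance from the TCP to the grasp point, in m); z points along the fingers, y is the direction in which the jaws open and shut (so a half turn about z gives the same grasp; the last joint's range is limited). The gripper opens to 85 mm and grips with 20 to 120 N. Pads are 22 mm wide; open, the fingers measure 114 mm over their backs; the gripper's body (76 mm by 85 mm) begins 54 mm behind the grasp point. The pads swing forward as they close: fully open they stand 13 mm farther back than shut.
Start: joints at [1.103, 0.241, 0.005, 1.335, 0, 1.571], TCP at [0.225, 0.446, 0.231] pointing down, gripper open.
Joint ranges: [-2.72, 2.72], [-1.05, 1.87], [-1.09, 1.28], [-1.99, 2.15], [-1.42, 1.44], [-3.14, 3.14]. Speed limits (rad/s): [2.79, 2.79, 3.14, 3.14, 3.14, 3.14].

INTERFACE

Orientations are given as a unit quaternion [x, y, z, w].
In Python, from workcell import bot gives the robot as it stands. The module is installed in compiled form; this text tells all that it offers.
- The arm moves only by the shell command python3 -m jog 'ROWS' [OPENING]. ROWS is JSON, a list that holds one entry, the list of rows, each a list of 6 numbers: the shift along the tool's x, y, z in m, then the turn, a rotation vector about the tool's x, y, z in degrees. In form: [[[dx, dy, dz, wx, wy, wz], ...]]. A call has 1 to 12 rows; each row shifts and turns the pose as measured when the row begins, along the tool's axes as they then stand; what a row does not reach is not made up. A row lasts 1/8 s, in which the tool goes at most 62.5 mm and 10.7 degrees, less where a joint would pass 70% of its speed; a pose out of reach is approached as far as the arm can. A call is refused whole if a number of a shift passes 0.0625 or a number of a turn 10.7, either way. A call with a gripper value outside its range is refused whole. OPENING is the finger opening in m, from 0 to 0.0854, set as the call begins (- or left out, the last holds). The fingers move at their own pace and stop on an object; the grip force is fixed at half the most. Time passes only in rows, so rows that do not move let the fingers close. It gives the time, the measured TCP pose, the force and the opening at its end, in the units of the state.
- bot.get_obs(): the state, without advancing time (a new reading comes with each control period).
- bot.camera(name): name is "side" or "top"; returns a dict with "pixels" (480x640x3 uint8, red, green, blue), "fx", "fy", "cx", "cy" (pixels), "rvec" (rotation vector, rad) and "tvec" (3), from world to camera coordinates, as OpenCV has them. Camera axes: x right, y down, z forward; pixel columns grow to the right and rows downward; lengths in m; the calibration is good to about 2 mm. A picture is of the moment at which its call begins. There is no depth.
- bot.job_done(): hands the job in, once; it reports no verdict.
The state is a dict: "clock": time; "joint_pos": joint angles; "joint_vel": joint speeds; "tau": joint torques, N m; "eef_pos": TCP position; "tool_rot": TCP orientation; "ft_force": force on the tool from outside, world axes, zero at the start; "ft_torque": the same for the moment, N m; "grip_width": finger opening in m.
Only numpy, scipy, OpenCV 4.12 (cv2) and the standard library are available. Lean on these libraries where they do the work, as an engineer would, in place of code of your own. Each camera call takes 0.05 s, during which the arm holds its last target. There are 200 camera calls.

TASK

Start a batch of yoghurt: stand every filled jar from the table in a well of the yoghurt maker and screw its lid tight (a good quarter turn clockwise, as far as it goes). Once all the jars are in and tight, put the clear cover on squarely so that it sits down flat on the deck, and only then turn the hour dial to eight hours, that is the eighth click clockwise from off. Leave the other things on the table standing where they are.

Things in the scene. Friction and masses are not known exactly. Their poses are not given: they have to be found in the camera images.
- yogurt_maker: white low yoghurt maker, fixed; 152 (its x) x 240 (its y) x 64 mm high. Origin: centre of its underside on the table; -x side is its front, toward the robot, z up. Front half: flat deck (top at 64 mm) with the hour dial. Rear half: raised beige block, 62 x 214 mm, top at 70 mm, centre 32 mm behind the origin, with three square wells in a row along y.
- well_1 (a point): centre of the floor of the left well as seen from the front, axes as the maker's. Square well 54 x 54 mm, 44 mm deep (floor 26 mm above the table), wells 76 mm apart; holds one jar and stops it from turning (about 0.13 rad of play either way). Beware: a coffee maker stands behind; its head overhangs at x > 0.62 m, y 0.01 to 0.24 m, 0.2 to 0.33 m above the table.
- well_2 (a point): centre of the floor of the middle well as seen from the front, axes as the maker's. Square well 54 x 54 mm, 44 mm deep (floor 26 mm above the table), wells 76 mm apart; holds one jar and stops it from turning (about 0.13 rad of play either way).
- well_3 (a point): centre of the floor of the right well as seen from the front, axes as the maker's. Square well 54 x 54 mm, 44 mm deep (floor 26 mm above the table), wells 76 mm apart; holds one jar and stops it from turning (about 0.13 rad of play either way).
- jar_1: portion jar of clear glass, white filling, square 48 x 48 mm (lowest 12 mm: 42 x 42) up to its shoulder at 54 mm, narrow neck, then a round blue lid, 50 mm diameter, from 62 to 82 mm; about 0.22 kg. Origin: centre of the underside, z up, x and y square to its sides; any side may go to any side of a well. Seated, its shoulder is 10 mm and its top 38 mm above the block: grip it by the lid. May be absent.
- jar_2: portion jar of clear glass, white filling, square 48 x 48 mm (lowest 12 mm: 42 x 42) up to its shoulder at 54 mm, narrow neck, then a round blue lid, 50 mm diameter, from 62 to 82 mm; about 0.22 kg. Origin: centre of the underside, z up, x and y square to its sides; any side may go to any side of a well. Seated, its shoulder is 10 mm and its top 38 mm above the block: grip it by the lid. May be absent.
- jar_3: portion jar of clear glass, white filling, square 48 x 48 mm (lowest 12 mm: 42 x 42) up to its shoulder at 54 mm, narrow neck, then a round blue lid, 50 mm diameter, from 62 to 82 mm; about 0.22 kg. Origin: centre of the underside, z up, x and y square to its sides; any side may go to any side of a well. Seated, its shoulder is 10 mm and its top 38 mm above the block: grip it by the lid. May be absent.
- lid_1 (a joint): angle in rad of the quarter-turn lid of jar_1, which always stays on its jar: 0 unscrewed, 1.2 tight at its stop; clockwise seen from above increases it. Friction about 0.06 N m, more than a jar on the table can hold (it turns along there, but not in a well). A pale bar on the lid points at a blue dot on the jar's shoulder when tight.
- lid_2 (a joint): angle in rad of the quarter-turn lid of jar_2, which always stays on its jar: 0 unscrewed, 1.2 tight at its stop; clockwise seen from above increases it. Friction about 0.06 N m, more than a jar on the table can hold (it turns along there, but not in a well). A pale bar on the lid points at a blue dot on the jar's shoulder when tight.
- lid_3 (a joint): angle in rad of the quarter-turn lid of jar_3, which always stays on its jar: 0 unscrewed, 1.2 tight at its stop; clockwise seen from above increases it. Friction about 0.06 N m, more than a jar on the table can hold (it turns along there, but not in a well). A pale bar on the lid points at a blue dot on the jar's shoulder when tight.
- cover: clear box-shaped cover, open below, 76 (its x) x 228 (its y) x 51 mm high, walls 3 mm, white upright grip bar on top; about 0.16 kg. Origin: centre of its lower rim, z up. It goes over the raised block and stands on the deck round it with 4 mm play on each side, long side along the maker's y, either way round.
- cover_grip (a point): middle of the cover's grip bar, 66 mm above the rim. The bar is 13 mm thick (cover's x), 68 mm long (cover's y) and reaches from 51 to 77 mm above the rim.
- cover_seat (a point): where the cover's origin comes to rest: on the deck at the centre of the raised block, axes as the maker's.
- hour_dial (a joint): angle in rad of the hour dial; clockwise seen from above increases it. 13 positions, one click of 0.4 rad an hour: 0 is off, 4.8 is twelve hours, with stops just beyond both. The detent springs the dial into the nearest position; passing a click takes about 0.13 N m. Hour marks round it, longer at 0 (red), 4, 8, 12; seen from the front 0 is at the lower left, 12 at the lower right.
- dial_grip (a point): on the upright axis of the hour dial, 22 mm above the deck; its x axis is the way the pointer points and turns with the dial. Black dial, 47 mm diameter, 9 mm high, with an upright finger bar 44 mm long (along this x), 13 mm thick, from 9 to 35 mm above the deck; orange pointer line at its +x end. With the cover on, the cover's front wall stands 36 mm behind the axis.
- honey_jar: bystander to leave alone: glass honey jar with grey lid, 58 dia x 85 mm; origin at the centre of its underside.
- jam_jar: bystander to leave alone: glass jam jar with yellow lid, 63 dia x 90 mm; origin at the centre of its underside.
- cinnamon: bystander to leave alone: spice jar with red cap, 45 dia x 106 mm; origin at the centre of its underside.
- cup: bystander to leave alone: thin, very light white plastic cup, 70 dia x 82 mm; origin at the centre of its underside.
- sachet_a: bystander to leave alone: white and blue biscuit sachet lying flat, 47 x 109 x 11 mm; origin at the centre of its underside.
- sachet_b: bystander to leave alone: white and blue biscuit sachet lying flat, 47 x 109 x 11 mm; origin at the centre of its underside.

How it is judged:
On the way, in this order (a step that is already met when the one before it is completed fails the run):
1. every jar stands in a well with its lid tight (((horizontal distance between jar_1 and well_1 below 0.008 m and z of jar_1 in the frame of well_1 below 0.005 m) or (horizontal distance between jar_1 and well_2 below 0.008 m and z of jar_1 in the frame of well_2 below 0.005 m) or (horizontal distance between jar_1 and well_3 below 0.008 m and z of jar_1 in the frame of well_3 below 0.005 m)) and angle between each of jar_1, jar_2, jar_3's own z axis and vertical below 0.1 rad and value of joint each of lid_1, lid_2, lid_3 above 1.08 rad and ((horizontal distance between jar_2 and well_1 below 0.008 m and z of jar_2 in the frame of well_1 below 0.005 m) or (horizontal distance between jar_2 and well_2 below 0.008 m and z of jar_2 in the frame of well_2 below 0.005 m) or (horizontal distance between jar_2 and well_3 below 0.008 m and z of jar_2 in the frame of well_3 below 0.005 m)) and ((horizontal distance between jar_3 and well_1 below 0.008 m and z of jar_3 in the frame of well_1 below 0.005 m) or (horizontal distance between jar_3 and well_2 below 0.008 m and z of jar_3 in the frame of well_2 below 0.005 m) or (horizontal distance between jar_3 and well_3 below 0.008 m and z of jar_3 in the frame of well_3 below 0.005 m))), for 0.2 s.
2. the cover sits flat over the jars (all of step 1 and horizontal distance between cover and cover_seat below 0.009 m and z of cover in the frame of cover_seat below 0.004 m and angle between cover's own z axis and vertical below 0.05 rad and angle between the x axis of cover and the x axis of cover_seat, either way round below 0.12 rad), for 0.2 s.
3. the hour dial rests at the eighth click (all of step 2 and value of joint hour_dial between 3.05 and 3.35 rad), for 0.3 s.
At the end, for the whole second after the job is handed in: Each jar present upright in a well (8 mm of centre, 5 mm of floor), lid past 1.08 of 1.2 rad; cover flat over the block (9 mm of its seat, 4 mm of the deck, 0.12 rad of square); dial at rest within 0.15 rad of the eighth click (3.2 rad); all at rest (all of step 3 and linear speed of each of jar_1, jar_2, jar_3, cover below 0.02 m/s and velocity of joint hour_dial below 0.1 rad/s); the robot touches nothing.
It fails at once if a bystander is pushed more than 4 cm (distance of any of honey_jar, jam_jar, cinnamon, cup, sachet_a, sachet_b from where it was at the start of the episode above 0.04 m).
It fails at once if a standing bystander is knocked over (angle between any of honey_jar, jam_jar, cinnamon, cup's own z axis and vertical above 0.6 rad).
Of jar_1, jar_2, jar_3 only 2 to 3 are there at a start; the rules pass over those that are not, and their reading is None.
At some moment in a run one of jar_1, jar_2, jar_3 may be knocked a few centimetres aside while the robot is not near it.
Once in a run the grip may slacken for a moment while it holds something.
It also fails if it takes over 208 s, if anything falls off the work surface, if the arm or the gripper's body presses on something with over 40 N, if the wrist force passes 120 N, or if a joint passes its speed limit or range.

## Working session

There is one attempt and no reset: what is moved stays moved. The work goes in short steps, Python scripts to look and compute and a shell command to move; the robot and the scene stay as the last step left them, time stands still between calls to the robot, and variables do not carry over. Pictures are saved under pics/ and viewed, on a budget of 14 in all, crops included, one or two more only if the job needs it, and the job is handed in when it is done.

```bash
mkdir -p pics; cat > h.py <<'E'
import numpy as np,cv2
from workcell import bot
from scipy.spatial.transform import Rotation as R
def snap(n,f=None):
    c=bot.camera(n)
    if f: cv2.imwrite('pics/'+f,cv2.cvtColor(c['pixels'],cv2.COLOR_RGB2BGR))
    return c
def ray(c,u,v):
    M=cv2.Rodrigues(np.array(c['rvec'],float))[0]; t=np.array(c['tvec'],float).ravel()
    d=M.T@np.array([(u-c['cx'])/c['fx'],(v-c['cy'])/c['fy'],1.]); return -M.T@t,d/np.linalg.norm(d)
def onz(c,u,v,z):
    o,d=ray(c,u,v); return o+d*(z-o[2])/d[2]
def tri(c1,p1,c2,p2):
    o1,d1=ray(c1,*p1);o2,d2=ray(c2,*p2)
    s=np.linalg.lstsq(np.c_[d1,-d2],o2-o1,rcond=None)[0]
    a=o1+s[0]*d1;b=o2+s[1]*d2
    return (a+b)/2,np.linalg.norm(a-b)
def proj(c,P):
    return cv2.projectPoints(np.array(P,float).reshape(-1,3),np.array(c['rvec'],float),np.array(c['tvec'],float),np.array([[c['fx'],0,c['cx']],[0,c['fy'],c['cy']],[0,0,1.]]),None)[0][:,0]
E
python3 - <<'E'
from h import *
for n in('top','side'):
    c=snap(n,n+'0.png'); o,d=ray(c,320,240);print(n,o.round(3),d.round(3),c['fx'])
s=bot.get_obs();print(s,bot.grasp_offset)
E
```

```text
top [ 0.458 -0.004  1.314] [ 0.074  0.021 -0.997] 593.3863579241238
side [ 0.651 -0.81   0.632] [-0.085  0.829 -0.553] 486.34192476610343
{'clock': 0.1, 'joint_pos': array([ 1.10299660e+00,  2.41355682e-01,  3.82600726e-03,  1.33519711e+00,
       -3.19649221e-05,  1.57075880e+00]), 'joint_vel': array([ 3.93905318e-05, -2.26222672e-03,  3.96411994e-03, -8.22257044e-04,
        8.46965503e-04,  7.60620729e-04]), 'tau': array([-1.20454857e-03, -3.73138869e+01,  2.53010166e+01,  1.09061998e-02,
       -4.80432095e-05, -3.38313015e-06]), 'eef_pos': array([0.22520848, 0.44575846, 0.2304804 ]), 'tool_rot': array([ 2.31754573e-01,  9.72773810e-01, -9.42646998e-04, -2.08184615e-04]), 'ft_force': array([0.32717484, 0.56648564, 0.01268302]), 'ft_torque': array([-0.01964991,  0.00660676,  0.01243841]), 'grip_width': 0.08527669910773587} 0.0187
```

View pics/top0.png

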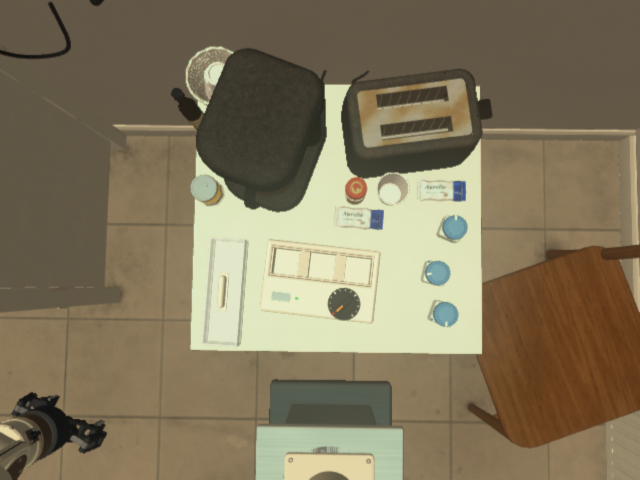

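View pics/side0.png

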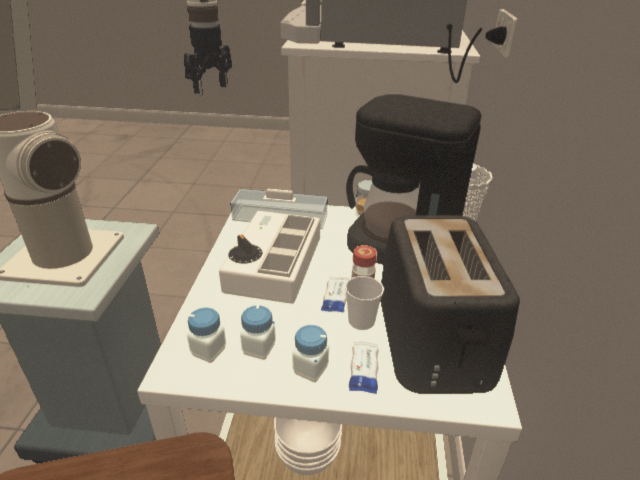

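Top: jar lids at (454,228), (437,273) and (445,314); cover at (225,291), maker at (321,281), dial at (344,304) pointing lower left (off). Side view shows the same three jars at (205,330), (257,330) and (311,350).

```bash
cat > m.py <<'E'
from h import *
def blobs(c,lo,hi,amin):
    hsv=cv2.cvtColor(c['pixels'],cv2.COLOR_RGB2HSV)
    m=cv2.inRange(hsv,lo,hi)
    m=cv2.morphologyEx(m,cv2.MORPH_CLOSE,np.ones((3,3)))
    n,l,st,ce=cv2.connectedComponentsWithStats(m)
    return [(st[i],ce[i]) for i in range(1,n) if st[i][4]>=amin]
E
python3 - <<'E'
from m import *
T=snap('top');S=snap('side')
for n,c in(('T',T),('S',S)):
    for st,ce in blobs(c,(95,90,60),(112,255,220),60): print(n,st,ce.round(1))
    np.save(n+'.npy',c['pixels'])
P=cv2.cvtColor(T['pixels'],cv2.COLOR_RGB2BGR);Q=cv2.cvtColor(S['pixels'],cv2.COLOR_RGB2BGR)
a=cv2.resize(P[210:332,420:475],None,fx=4.8,fy=4.8,interpolation=cv2.INTER_CUBIC)
b=cv2.resize(Q[300:380,180:335],None,fx=3.4,fy=3.4,interpolation=cv2.INTER_CUBIC)
d=cv2.resize(P[235:330,255:385],None,fx=3.4,fy=3.4,interpolation=cv2.INTER_CUBIC)
o=np.zeros((600,800,3),np.uint8)
o[:min(585,600),:a.shape[1]]=a[:600];o[:b.shape[0],270:270+b.shape[1]]=b;o[275:275+d.shape[0],270:270+d.shape[1]]=d[:325]
cv2.imwrite('pics/comp1.png',o)
E
```

```text
T [454 182  11  18 166] [458.8 189.9]
T [372 211  11  18 104] [377.5 216.6]Traceback (most recent call last):
  File "<stdin>", line 11, in <module>
ValueError: could not broadcast input array from shape (586,264,3) into shape (585,264,3)
```

```bash
python3 - <<'E'
from m import *
T=snap('top');S=snap('side')
for c,p in((T,(450,232)),(S,(205,322))): print(cv2.cvtColor(c['pixels'],cv2.COLOR_RGB2HSV)[p[1],p[0]])
for n,c in(('T',T),('S',S)):
    for st,ce in blobs(c,(96,90,60),(118,255,255),60): print(n,st,ce.round(1))
P=cv2.cvtColor(T['pixels'],cv2.COLOR_RGB2BGR);Q=cv2.cvtColor(S['pixels'],cv2.COLOR_RGB2BGR)
r=lambda i,k:cv2.resize(i,None,fx=k,fy=k,interpolation=cv2.INTER_CUBIC)
a=r(P[210:332,420:475],4.8);b=r(Q[300:380,180:335],3.4);d=r(P[235:330,255:385],3.4)
o=np.zeros((600,800,3),np.uint8)
for im,y,x in((a,0,0),(b,0,270),(d,275,270)):
    w=o[y:y+im.shape[0],x:x+im.shape[1]]; w[:]=im[:w.shape[0],:w.shape[1]]
cv2.imwrite('pics/comp1.png',o)
E
```

```text
[ 94  74 163]
[ 98  67 174]
T [454 182  11  18 173] [459.  190.1]
T [372 211  11  18 102] [377.6 216.5]
S [322 302  21   9 108] [335.6 306.4]
S [350 377  27  16 291] [363.5 384.1]
```

View pics/comp1.png

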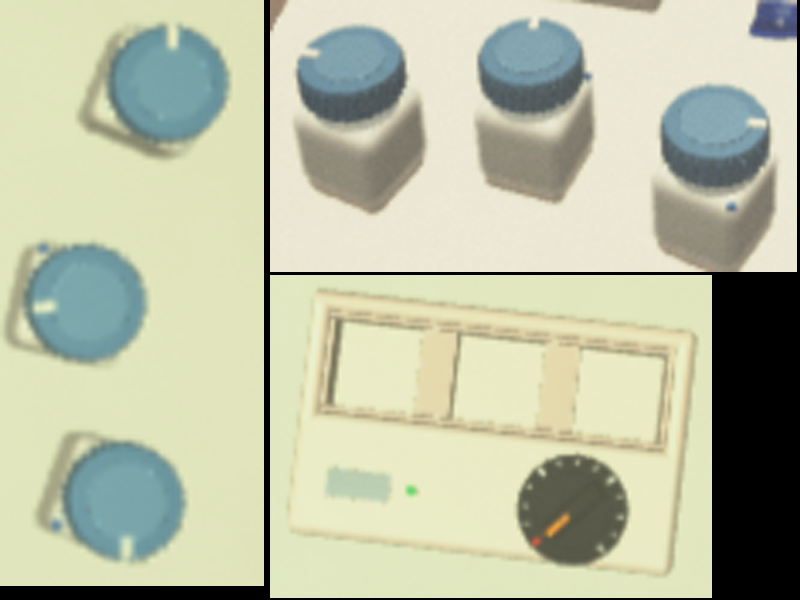

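```bash
cat > e.py <<'E'
from m import *
lsd=cv2.createLineSegmentDetector()
def edges(c,roi,k=3,minlen=5,z=0.07):
    x0,y0,x1,y1=roi; g=cv2.cvtColor(c['pixels'],cv2.COLOR_RGB2GRAY)[y0:y1,x0:x1]
    L=lsd.detect(cv2.resize(g,None,fx=k,fy=k,interpolation=cv2.INTER_CUBIC))[0]
    out=[]
    for a in L[:,0]/k:
        if np.hypot(a[2]-a[0],a[3]-a[1])<minlen: continue
        p=onz(c,a[0]+x0,a[1]+y0,z);q=onz(c,a[2]+x0,a[3]+y0,z);d=q-p
        out.append((round(np.degrees(np.arctan2(d[1],d[0]))%90,1),round(np.linalg.norm(d)*1000),[round(float(v)) for v in (a+[x0,y0,x0,y0])]))
    return sorted(out)
E
python3 - <<'E'
from e import *
T=snap('top');S=snap('side')
B={}
for n,c in(('T',T),('S',S)):
    B[n]=sorted([(st,ce) for st,ce in blobs(c,(90,50,40),(112,160,215),60) if (st[0]>420 if n=='T' else 180<st[0]<340 and st[1]>290)],key=lambda q:-q[1][1] if n=='T' else q[1][0])
    for st,ce in B[n]: print(n,st,ce.round(1))
for i in range(3):
    (s,_),(s2,_)=B['T'][i],B['S'][i]
    print('lid z82',onz(T,s[0]+s[2]/2-.5,s[1]+s[3]/2-.5,.076).round(4))
print('jarsT')
for r in((425,295,470,332),(420,255,460,292),(432,212,475,246)):
    print([e for e in edges(T,r)])
print('jarsS')
for r in((180,325,232,365),(235,322,282,360),(285,340,335,382)): print([e for e in edges(S,r)])
print('maker');print([e for e in edges(T,(255,235,385,330)) if e[1]>25])
print('cover');print([e for e in edges(T,(198,230,252,350)) if e[1]>25])
E
```

```text
T [434 303  24  23 415] [445.3 313.6]
T [426 262  24  23 403] [437.9 272.6]
T [443 216  24  23 407] [454.6 227.2]
T [453 181  13  20 216] [458.8 190.5]
S [189 308  29  21 460] [203.1 318.3]
S [242 306  29  21 434] [256.  315.8]
S [296 326  30  21 489] [309.7 336.2]
lid z82 [ 0.3994 -0.2391  0.076 ]
lid z82 [ 0.4839 -0.2227  0.076 ]
lid z82 [ 0.5804 -0.2583  0.076 ]
jarsT
[(np.float64(0.2), 17, [435, 310, 435, 318]), (np.float64(8.3), 11, [433, 318, 432, 312]), (np.float64(18.1), 17, [456, 307, 459, 315]), (np.float64(36.9), 11, [454, 324, 450, 327]), (np.float64(38.0), 16, [435, 306, 441, 302]), (np.float64(52.5), 12, [458, 320, 454, 324]), (np.float64(54.9), 19, [449, 302, 457, 307]), (np.float64(60.3), 13, [436, 301, 433, 306]), (np.float64(64.2), 26, [444, 327, 433, 321]), (np.float64(67.8), 11, [433, 311, 435, 307]), (np.float64(70.4), 39, [427, 318, 433, 300]), (np.float64(83.3), 14, [434, 299, 441, 300]), (np.float64(84.4), 17, [441, 301, 449, 302])]
[(np.float64(5.9), 17, [431, 261, 439, 260]), (np.float64(24.2), 14, [427, 280, 424, 274]), (np.float64(36.6), 12, [428, 277, 431
[... 4163 characters left out ...]
, 276]), (np.float64(87.0), 44, [241, 320, 239, 341]), (np.float64(87.0), 58, [227, 278, 224, 305]), (np.float64(87.0), 215, [203, 342, 211, 239]), (np.float64(87.0), 220, [237, 345, 245, 240]), (np.float64(87.1), 33, [246, 255, 244, 271]), (np.float64(87.2), 40, [242, 325, 241, 344]), (np.float64(87.4), 39, [216, 240, 215, 259]), (np.float64(87.5), 45, [244, 271, 243, 293]), (np.float64(87.5), 53, [244, 299, 243, 324]), (np.float64(87.9), 51, [210, 310, 209, 334]), (np.float64(88.3), 30, [211, 294, 211, 309]), (np.float64(88.5), 32, [246, 273, 245, 288]), (np.float64(88.6), 28, [234, 345, 221, 345]), (np.float64(89.4), 28, [242, 296, 242, 310]), (np.float64(89.5), 32, [248, 245, 248, 260])]
```

Composite: top crops show bars ~69° anticlockwise of the dots, i.e. all lids are unscrewed. The dial points to red 0, and the wells and beige bridges are clear. Line fits give yaws (mod 90): jars 70.5/78/68°, maker 84.2°, cover long axis −3°.

```bash
python3 - <<'E'
from e import *
T=snap('top');S=snap('side')
# lids
tp=[(445.5,314),(437.5,273),(454.5,227)]
def topdisc(c,st): return
BT=sorted([q for q in blobs(T,(90,50,40),(112,160,215),300)],key=lambda q:-q[1][1])
BS=sorted([q for q in blobs(S,(90,50,40),(112,160,215),300) if q[0][1]>290],key=lambda q:q[1][0])
for a,b in zip(BT,BS):
    s=a[0];t=b[0]; print(s,t)
    # top disc in S: width w -> ellipse height ~w*sin(elev)
    o,d=ray(S,*b[1]); h=t[2]*abs(d[2])
    p=(s[0]+s[2]/2-.5,s[1]+s[3]/2-.5); q=(t[0]+t[2]/2-.5,t[1]+h/2-.5)
    P,e=tri(T,p,S,q);print('lid',P.round(4),round(e,4),'plane',onz(T,*p,.080).round(4))
def comps(c,roi,f,amin):
    x0,y0,x1,y1=roi;im=c['pixels'][y0:y1,x0:x1].astype(int)
    n,l,st,ce=cv2.connectedComponentsWithStats(f(im).astype(np.uint8))
    return [(st[i][2:],(ce[i]+[x0,y0]).round(1)) for i in range(1,n) if st[i][4]>=amin]
beige=lambda i:(i[...,0]-i[...,2]>45)
dark=lambda i:(i.max(-1)<110)
for n,c,r,rd in(('T',T,(262,240,380,292),(320,280,370,325)),('S',S,(225,205,325,300),(225,225,268,270))):
    print(n,'beige',comps(c,r,beige,40),'dial',comps(c,rd,dark,100))
print(T['pixels'][262,303],T['pixels'][262,290],S['pixels'][232,290])
# maker from top lines
u=np.array([np.cos(np.radians(-5.8)),np.sin(np.radians(-5.8)),0])
m=(onz(T,268,276,.07)+onz(T,371,288,.07))/2
print('block centre from front edge',(m+.031*u).round(4))
# cover grip
wh=lambda i:(i.min(-1)>215)
for ends in ([(221,307),(224,276)],[(227,278),(224,305)]): print('grip',[onz(T,*e,.077).round(4) for e in ends])
print('cover long edges', [onz(T,*e,.051).round(4) for e in((203,342),(211,239),(237,345),(245,240))])
Q=cv2.cvtColor(S['pixels'],cv2.COLOR_RGB2BGR)
cv2.imwrite('pics/s2.png',cv2.resize(Q[175:305,215:345],None,fx=4.6,fy=4.6,interpolation=cv2.INTER_CUBIC))
E
```

```text
[434 303  24  23 415] [189 308  30  22 461]
lid [ 0.4005 -0.2379  0.0805] 0.0017 plane [ 0.3996 -0.2383  0.08  ]
[426 262  24  23 402] [242 306  29  21 433]
lid [ 0.4846 -0.2218  0.08  ] 0.0016 plane [ 0.4838 -0.222   0.08  ]
[443 216  24  23 405] [296 326  30  22 491]
lid [ 0.5806 -0.2576  0.079 ] 0.001 plane [ 0.58   -0.2575  0.08  ]
T beige [(array([ 113,   52, 1911], dtype=int32), array([323.1, 262.3]))] dial [(array([ 32,  31, 659], dtype=int32), array([343.7, 303.8]))]
S beige [] dial [(array([ 33,  27, 505], dtype=int32), array([244.4, 251.5]))]
[229 217 173] [234 236 198] [228 213 184]
block centre from front edge [0.4929 0.0196 0.07  ]
grip [array([0.4076, 0.2261, 0.077 ]), array([0.4719, 0.2216, 0.077 ])]
grip [array([0.4678, 0.2152, 0.077 ]), array([0.4118, 0.22  , 0.077 ])]
cover long edges [array([0.3327, 0.267 , 0.051 ]), array([0.5508, 0.2562, 0.051 ]), array([0.3274, 0.195 , 0.051 ]), array([0.5495, 0.1834, 0.051 ])]
```

View pics/s2.png

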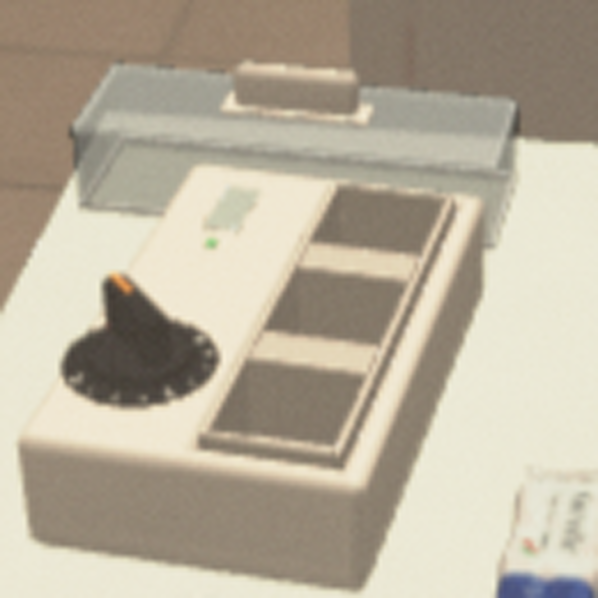

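Side crop: block top corners at (203,440), (340,465), (455,200) and (333,183); dial base ellipse centred at (140,360) with its bar pointing toward the robot; grip bar at (298,88).

```bash
python3 - <<'E'
from e import *
T=snap('top');S=snap('side')
f=lambda x,y:(215+(x+.5)/4.6-.5,175+(y+.5)/4.6-.5)
s=[f(*p) for p in((203,438),(338,462),(455,200),(333,184))]
print('S block corners',[onz(S,*p,.07)[:2].round(4) for p in s], np.mean([onz(S,*p,.07) for p in s],0).round(4))
# wells bridges centres: comp1 coordinates -> T
g=lambda x,y:(255+(x-270+.5)/3.4-.5,235+(y-275+.5)/3.4-.5)
bt=[np.mean([g(*p) for p in q],0) for q in([(421,328),(459,332),(451,419),(414,414)],[(544,346),(580,349),(574,434),(538,428)])]
bs=[np.mean([f(*p) for p in q],0) for q in([(318,244),(421,257),(405,280),(302,268)],[(268,333),(381,346),(363,373),(250,359)])]
for a,b in zip(bt,bs): P,e=tri(T,a,S,b);print('bridge',P.round(4),round(e,4),onz(T,*a,.07).round(4),onz(S,*b,.07).round(4))
dT=(343.5,303.8); dS=f(140,361)
P,e=tri(T,dT,S,dS);print('dial',P.round(4),round(e,4),onz(T,*dT,.072).round(4))
gT=(224,291.5);gS=f(298,74) # bar top centre
P,e=tri(T,gT,S,gS);print('grip',P.round(4),round(e,4),onz(T,*gT,.077).round(4))
g2=[onz(S,*f(*p),.077).round(4) for p in((238,66),(357,70))];print(g2)
E
```

```text
S block corners [array([ 0.4599, -0.086 ]), array([ 0.5179, -0.095 ]), array([0.5402, 0.1172]), array([0.479 , 0.1244])] [0.4992 0.0152 0.07  ]
bridge [0.5019 0.0569 0.069 ] 0.0035 [0.5002 0.0565 0.07  ] [0.5039 0.0558 0.07  ]
bridge [ 0.4933 -0.0189  0.0693] 0.004 [ 0.4913 -0.0193  0.07  ] [ 0.4954 -0.0193  0.07  ]
dial [ 0.4181 -0.028   0.0647] 0.0017 [ 0.4175 -0.0281  0.072 ]
grip [0.442  0.2211 0.0774] 0.0045 [0.4397 0.2207 0.077 ]
[array([0.411, 0.227, 0.077]), array([0.4741, 0.231 , 0.077 ])]
```

```bash
cat > plan.py <<'E'
import sys
from h import *
# usage: x y z [jaw angle deg]: shift left in tool axes (mm) after & before turn
a=[float(v) for v in sys.argv[1:]]
s=bot.get_obs();Rm=R.from_quat(s['tool_rot']).as_matrix()
d=np.array(a[:3])-s['eef_pos']
jaw=np.degrees(np.arctan2(Rm[1,1],Rm[0,1]))
print('t',round(s['clock'],2),'pos',s['eef_pos'].round(4),'jaw',round(jaw,1),'tilt',Rm[:2,2].round(3),'w',round(s['grip_width'],4),'F',s['ft_force'].round(1),'j6',round(s['joint_pos'][5],2))
print('shift now mm',(Rm.T@d*1000).round(1))
if len(a)>3:
    w=(jaw-a[3]+90)%180-90
    Rn=Rm@R.from_euler('z',w,degrees=True).as_matrix()
    print('turn wz',round(w,1),'then shift mm',(Rn.T@d*1000).round(1))
E
python3 -m jog '[[[0,0,0,0,0,9.6],[0,0,0,0,0,9.6],[0,0,0,0,0,9.6],[0,0,0,0,0,9.6],[0,0,0,0,0,9.6]]]' 0.068
python3 -m jog '[[[-0.055,0,0,0,0,0],[-0.055,0,0,0,0,0],[-0.055,0,0,0,0,0],[-0.055,0,0,0,0,0],[-0.055,0,0,0,0,0],[-0.055,0,0,0,0,0],[-0.055,0,0,0,0,0],[-0.055,0,0,0,0,0],[-0.055,0,0,0,0,0],[-0.055,0,0,0,0,0],[-0.055,0,0,0,0,0],[0,0,0,0,0,0]]]'
python3 plan.py .400 -.238 .11 15
python3 - <<'E'
from m import *
for n in('top','side'):
    c=snap(n,n+'A.png')
    for q in blobs(c,(90,50,40),(112,160,215),150): print(n,q[0],q[1].round(1))
E
```

```text
clock: 1.23
eef_pos: [0.2255, 0.4463, 0.2315]
tool_rot: [0.618, 0.786, 0.0, -0.0]
ft_force: [0.3, 0.5, -0.0]
grip_width: 0.0681
clock: 2.72
eef_pos: [0.375, -0.1583, 0.2333]
tool_rot: [0.617, 0.787, 0.005, 0.005]
ft_force: [0.7, 0.6, -0.5]
grip_width: 0.0677
t 2.73 pos [ 0.375  -0.1583  0.2333] jaw 13.7 tilt [0.015 0.002] w 0.0677 F [ 0.7  0.6 -0.5] j6 0.93
shift now mm [-83.1   3.5 123.5]
turn wz -1.3 then shift mm [-83.2   1.7 123.5]
top [453 181  13  20 223] [459.  190.7]
top [370 210  13  19 218] [376.4 219. ]
top [443 216  24  23 408] [454.6 227.2]
top [426 262  24  23 407] [437.8 272.6]
top [435 303  23  11 176] [445.3 308.1]
side [242 306  29  21 437] [255.9 315.8]
side [189 308  29  23 459] [203.  318.3]
side [296 326  30  21 487] [309.7 336.2]
```

```bash
python3 -m jog '[[[-0.042,0.001,0.02,0,0,-0.6],[-0.042,0.001,0.03,0,0,-0.6],[0,0,0.035,0,0,0],[0,0,0.035,0,0,0],[0,0,0,0,0,0],[0,0,0,0,0,0]]]'
python3 plan.py .400 -.238 .053 15
```

```text
clock: 3.58
eef_pos: [0.4019, -0.2293, 0.1137]
tool_rot: [0.601, 0.799, 0.007, 0.006]
ft_force: [0.5, -0.2, 0.2]
grip_width: 0.068
t 3.58 pos [ 0.4019 -0.2293  0.1137] jaw 16.1 tilt [0.018 0.004] w 0.068 F [ 0.5 -0.2  0.2] j6 0.76
shift now mm [-7.7 -5.4 60.6]
turn wz 1.1 then shift mm [-7.8 -5.2 60.6]
```

```bash
cat >> plan.py <<'E'
print('level wx,wy deg',np.degrees(Rm.T@np.cross(Rm[:,2],[0,0,-1])).round(2))
E
python3 plan.py .400 -.238 .053 15 | tail -1
python3 -m jog '[[[-0.004,-0.003,0.012,0.3,1.0,0.5],[-0.004,-0.0025,0.012,0,0,0.5],[0,0,0.012,0,0,0],[0,0,0.012,0,0,0],[0,0,0.012,0,0,0],[0,0,0,0,0,0]]]'
python3 plan.py .400 -.238 .053 15
```

```text
level wx,wy deg [1.06 0.1  0.  ]
clock: 4.32
eef_pos: [0.4011, -0.2385, 0.0521]
tool_rot: [0.608, 0.794, 0.011, -0.001]
ft_force: [-0.3, 0.6, 0.8]
grip_width: 0.068
t 4.33 pos [ 0.4011 -0.2385  0.0521] jaw 15.1 tilt [0.012 0.017] w 0.068 F [-0.3  0.6  0.8] j6 0.76
shift now mm [ 0.8 -0.9 -0.9]
turn wz 0.1 then shift mm [ 0.8 -0.9 -0.9]
level wx,wy deg [ 0.92 -0.79  0.  ]
```

Level out, close, lift a little, and check.

```bash
python3 -m jog '[[[0,0,0,0.9,-0.8,0],[0,0,0,0,0,0]]]'; python3 plan.py .400 -.238 .053 15
python3 -m jog '[[[0,0,0,0,0,0],[0,0,0,0,0,0],[0,0,0,0,0,0],[0,0,0,0,0,0],[0,0,0,0,0,0]]]' 0.03
python3 -m jog '[[[0,0,-0.03,0,0,0],[0,0,-0.05,0,0,0],[0,0,-0.05,0,0,0],[0,0,0,0,0,0]]]'
python3 plan.py .5052 .0944 .2 28.7
```

```text
clock: 4.58
eef_pos: [0.4014, -0.2387, 0.0524]
tool_rot: [0.608, 0.794, -0.001, 0.0]
ft_force: [1.4, 0.4, -0.6]
grip_width: 0.0678
t 4.58 pos [ 0.4014 -0.2387  0.0524] jaw 15.1 tilt [ 0.    -0.001] w 0.0678 F [ 1.4  0.4 -0.6] j6 0.77
shift now mm [ 1.  -1.1 -0.6]
turn wz 0.1 then shift mm [ 1.  -1.1 -0.6]
level wx,wy deg [-0.02  0.08 -0.  ]
clock: 5.2
eef_pos: [0.4016, -0.2388, 0.0532]
tool_rot: [0.608, 0.794, -0.001, 0.001]
ft_force: [-0.0, 0.4, 0.1]
grip_width: 0.0485
clock: 5.7
eef_pos: [0.4004, -0.2377, 0.1845]
tool_rot: [0.608, 0.794, -0.001, -0.002]
ft_force: [-0.2, -0.4, -1.9]
grip_width: 0.0481
t 5.7 pos [ 0.4004 -0.2377  0.1845] jaw 15.1 tilt [-0.003  0.001] w 0.0481 F [-0.2 -0.4 -1.9] j6 0.77
shift now mm [293.2 187.8 -15.5]
turn wz -13.6 then shift mm [241.  251.4 -15.5]
level wx,wy deg [-0.16 -0.1  -0.  ]
```

```bash
python3 -m jog '[[[0.02,0.013,-0.005,0,0,0],[0.034,0.022,-0.005,0,0,0],[0.034,0.022,-0.003,0,0,0],[0.034,0.022,0,0,0,0],[0.034,0.022,0,0,0,0],[0.034,0.022,0,0,0,0],[0.034,0.022,0,0,0,0],[0.034,0.022,0,0,0,0],[0.025,0.015,0,0,0,-4.6],[0.01,0.008,0,0,0,-4.6],[0,0,0,0,0,-4.6],[0,0,0,0,0,0]]]'
python3 plan.py .5052 .0944 .2 28.7
```

```text
clock: 7.2
eef_pos: [0.4997, 0.1066, 0.1756]
tool_rot: [0.506, 0.863, -0.008, -0.016]
ft_force: [0.4, 1.2, -1.4]
grip_width: 0.0486
t 7.2 pos [0.4997 0.1066 0.1756] jaw 29.3 tilt [-0.036  0.002] w 0.0486 F [ 0.4  1.2 -1.4] j6 1.27
shift now mm [-12.9  -1.8 -24.6]
turn wz 0.6 then shift mm [-12.9  -1.7 -24.6]
level wx,wy deg [-1.75 -1.08 -0.  ]
```

```bash
python3 -m jog '[[[-0.006,-0.001,0,-1.7,-1.0,0.6],[-0.006,-0.001,0.01,0,0,0],[0,0,0.01,0,0,0],[0,0,0,0,0,0],[0,0,0,0,0,0]]]'
python3 plan.py .5052 .0944 .15 28.7
python3 - <<'E'
from h import *
r=lambda i,k:cv2.resize(i,None,fx=k,fy=k,interpolation=cv2.INTER_CUBIC)
T=snap('top');S=snap('side')
a=r(cv2.cvtColor(T['pixels'],cv2.COLOR_RGB2BGR)[200:330,240:390],2.65);b=r(cv2.cvtColor(S['pixels'],cv2.COLOR_RGB2BGR)[110:305,215:345],3)
o=np.zeros((600,800,3),np.uint8);o[:a.shape[0],:a.shape[1]]=a[:,:400];o[:b.shape[0],405:405+b.shape[1]]=b
cv2.imwrite('pics/w1.png',o)
E
```

```text
clock: 7.82
eef_pos: [0.5015, 0.0937, 0.15]
tool_rot: [0.512, 0.859, -0.002, -0.004]
ft_force: [0.6, 0.2, -2.1]
grip_width: 0.0485
t 7.83 pos [0.5015 0.0937 0.15  ] jaw 28.4 tilt [-0.009 -0.   ] w 0.0485 F [ 0.6  0.2 -2.1] j6 1.26
shift now mm [-1.1  3.6 -0. ]
turn wz -0.3 then shift mm [-1.1  3.6 -0. ]
level wx,wy deg [-0.46 -0.23 -0.  ]
```

View pics/w1.png

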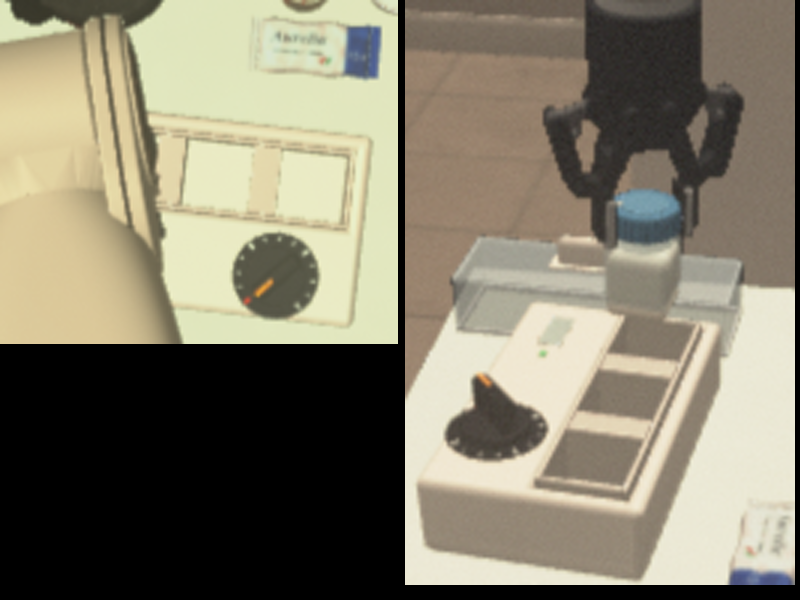

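Side view: the jar hangs upright over the left well with its lid at about (645,215) in the crop. The top view is blocked by the arm, so I'll use the lid to check side-camera bias against the kinematics.

```bash
python3 - <<'E'
from m import *
S=snap('side');s=bot.get_obs();p=s['eef_pos'];print(p.round(4))
g=cv2.cvtColor(S['pixels'],cv2.COLOR_RGB2HSV)
m=cv2.inRange(g,(90,50,40),(112,160,215))
n,l,st,ce=cv2.connectedComponentsWithStats(m)
for i in range(1,n):
    if st[i][4]>100:print(st[i],ce[i].round(1))
print(proj(S,[p+[0,0,.029],p+[0,0,.019],p+[0,0,.009]]).round(1))
c=proj(S,[[p[0]+.025*np.cos(a),p[1]+.025*np.sin(a),p[2]+z] for z in(.029,.009) for a in np.linspace(0,6.28,40)]);print('pred bbox',c.min(0).round(1),c.max(0).round(1))
E
```

```text
[0.5017 0.0938 0.1505]
[285 173  22  17 282] [295.5 180.7]
[242 306  29  20 421] [256.  315.7]
[296 326  30  22 487] [309.7 336.1]
[[294.  177.4]
 [294.1 181.7]
 [294.2 186. ]]
pred bbox [282.  172.1] [306.1 191.6]
```

```bash
python3 -m jog '[[[-0.001,0.003,0,-0.4,-0.2,-0.3],[0,0,0.01,0,0,0],[0,0,0,0,0,0]]]'; python3 plan.py .505 .0944 .079 28.7

```

```text
clock: 8.35
eef_pos: [0.5055, 0.0947, 0.1404]
tool_rot: [0.51, 0.86, 0.001, 0.001]
ft_force: [-0.5, -0.7, -2.0]
grip_width: 0.0481
t 8.35 pos [0.5055 0.0947 0.1404] jaw 28.7 tilt [0.002 0.   ] w 0.0481 F [-0.5 -0.7 -2. ] j6 1.25
shift now mm [-0.  -0.7 61.4]
turn wz 0.0 then shift mm [-0.  -0.7 61.4]
level wx,wy deg [0.09 0.02 0.  ]
```

```bash
python3 -m jog '[[[0,0,0.012,0,0,0],[0,0,0.012,0,0,0],[0,0,0.008,0,0,0],[0,0,0.006,0,0,0],[0,0,0,0,0,0]]]'; python3 plan.py .505 .0944 .079 28.7; python3 -m jog '[[[0,0,0.006,0,0,0],[0,0,0.006,0,0,0],[0,0,0,0,0,0]]]'; python3 plan.py .505 .0944 .079 28.7

```

```text
clock: 8.98
eef_pos: [0.5048, 0.0946, 0.0987]
tool_rot: [0.51, 0.86, -0.0, -0.0]
ft_force: [0.1, -0.4, -2.9]
grip_width: 0.0485
t 8.97 pos [0.5048 0.0946 0.0987] jaw 28.7 tilt [-0.  0.] w 0.0485 F [ 0.1 -0.4 -2.9] j6 1.25
shift now mm [-0.3  0.1 19.7]
turn wz 0.0 then shift mm [-0.3  0.1 19.7]
level wx,wy deg [-0.02 -0.02 -0.  ]
clock: 9.35
eef_pos: [0.5053, 0.0947, 0.0864]
tool_rot: [0.51, 0.86, 0.0, 0.0]
ft_force: [-0.3, -0.2, -2.6]
grip_width: 0.0484
t 9.35 pos [0.5053 0.0947 0.0864] jaw 28.7 tilt [0.001 0.   ] w 0.0484 F [-0.3 -0.2 -2.6] j6 1.25
shift now mm [-0.1 -0.4  7.4]
turn wz 0.0 then shift mm [-0.1 -0.4  7.4]
level wx,wy deg [0.05 0.01 0.  ]
```

```bash
python3 -m jog '[[[0,0,0.005,0,0,0],[0,0,0.003,0,0,0],[0,0,0,0,0,0]]]'; python3 plan.py .505 .0944 .079 28.7
python3 -m jog '[[[0,0,0,0,0,10],[0,0,0,0,0,10],[0,0,0,0,0,10],[0,0,0,0,0,10],[0,0,0,0,0,10],[0,0,0,0,0,10],[0,0,0,0,0,0]]]'; python3 plan.py .505 .0944 .079 -45; python3 -c "
from h import *;print(bot.get_obs()['ft_torque'].round(3))"

```

```text
clock: 9.72
eef_pos: [0.5057, 0.0946, 0.0792]
tool_rot: [0.51, 0.86, 0.001, 0.001]
ft_force: [-1.2, 0.3, -0.5]
grip_width: 0.0484
t 9.72 pos [0.5057 0.0946 0.0792] jaw 28.7 tilt [0.002 0.   ] w 0.0484 F [-1.2  0.3 -0.5] j6 1.25
shift now mm [ 0.2 -0.7  0.2]
turn wz 0.0 then shift mm [ 0.2 -0.7  0.2]
level wx,wy deg [ 0.11  0.04 -0.  ]
clock: 10.6
eef_pos: [0.504, 0.0941, 0.0792]
tool_rot: [0.879, 0.476, -0.0, 0.0]
ft_force: [-1.9, -0.8, -0.3]
grip_width: 0.0483
t 10.6 pos [0.504  0.0941 0.0792] jaw -33.1 tilt [-0.    -0.001] w 0.0483 F [-1.9 -0.8 -0.3] j6 2.33
shift now mm [0.8 0.7 0.2]
turn wz 11.9 then shift mm [0.9 0.5 0.2]
level wx,wy deg [0.02 0.07 0.  ]
[-0.219  0.094 -0.04 ]
```

```bash
for i in 1 2 3 4; do python3 -m jog '[[[0,0,0,0,0,5.5],[0,0,0,0,0,0]]]' >/dev/null;  python3 -c "
from h import *;s=bot.get_obs();Rm=R.from_quat(s['tool_rot']).as_matrix();print(s['ft_torque'].round(3),np.degrees(np.arctan2(Rm[1,1],Rm[0,1])).round(1),s['grip_width'],s['eef_pos'].round(4))"; done

```

```text
[-0.11   0.185 -0.054] -38.4 0.04847004884599703 [0.5038 0.0941 0.0792]
[-0.274  0.151  0.739] -43.4 0.0485174096610195 [0.5035 0.0944 0.0792]
[-0.026  0.209  0.052] -48.5 0.04842087529704316 [0.5032 0.0948 0.0791]
[0.093 0.145 0.992] -53.4 0.048284133685456004 [0.5041 0.0957 0.0792]
```

```bash
python3 -m jog '[[[0,0,0,0,0,-1],[0,0,0,0,0,0],[0,0,-0.02,0,0,0],[0,0,-0.05,0,0,0],[0,0,-0.05,0,0,-10.5],[0,0,0,0,0,-10.5],[0,0,0,0,0,-10.5],[0,0,0,0,0,-10.5],[0,0,0,0,0,-10.5],[0,0,0,0,0,-10.5],[0,0,0,0,0,-10.5],[0,0,0,0,0,0]]]' 0.064
python3 plan.py .4842 -.2219 .2 22.5
```

```text
clock: 13.1
eef_pos: [0.5067, 0.0926, 0.2064]
tool_rot: [0.553, 0.833, 0.002, 0.004]
ft_force: [-0.8, 0.4, -0.5]
grip_width: 0.0641
t 13.1 pos [0.5067 0.0926 0.2064] jaw 22.9 tilt [ 0.008 -0.001] w 0.0641 F [-0.8  0.4 -0.5] j6 1.35
shift now mm [-281.  -143.1    6.4]
turn wz 0.4 then shift mm [-281.9 -141.2    6.4]
level wx,wy deg [ 0.42  0.21 -0.  ]
```

```bash
python3 -m jog '[[[-0.031,-0.0155,0,0.4,0.2,0.4],[-0.052,-0.026,0,0,0,0],[-0.052,-0.026,0,0,0,0],[-0.052,-0.026,0,0,0,0],[-0.05,-0.025,0,0,0,0],[-0.035,-0.017,0.01,0,0,0],[-0.01,-0.005,0.02,0,0,0],[0,0,0.02,0,0,0],[0,0,0,0,0,0]]]' 0.068
python3 plan.py .4842 -.2219 .053 22.5
cat > look.py <<'E'
from m import *
T=snap('top');S=snap('side')
for n,c in(('T',T),('S',S)):
  for q in blobs(c,(90,50,40),(112,160,215),250): print(n,q[0],q[1].round(1), onz(c,q[0][0]+q[0][2]/2-.5,q[0][1]+q[0][3]/2-.5,.08 if q[0][0]>400 or n=='S' and q[0][1]>300 else .106)[:2].round(4))
E
python3 look.py
```

```text
clock: 14.22
eef_pos: [0.4838, -0.2337, 0.1569]
tool_rot: [0.568, 0.823, 0.001, 0.004]
ft_force: [0.2, -0.9, -0.2]
grip_width: 0.0676
t 14.22 pos [ 0.4838 -0.2337  0.1569] jaw 20.7 tilt [ 0.007 -0.003] w 0.0676 F [ 0.2 -0.9 -0.2] j6 0.76
shift now mm [ 11.5   3.9 103.9]
turn wz -1.8 then shift mm [ 11.4   4.3 103.9]
level wx,wy deg [0.33 0.29 0.  ]
T [443 216  24  22 370] [454.7 226.2] [ 0.581  -0.2575]
T [273 249  23  24 415] [284.2 260.5] [0.5047 0.0947]
T [423 272  23  23 413] [434.3 282.7] [ 0.463  -0.2147]
S [286 203  22  17 264] [297.3 210.1] [0.5076 0.0822]
S [230 303  29  19 418] [244.2 311.8] [ 0.4638 -0.2163]
S [296 326  30  23 492] [309.8 336.3] [ 0.5814 -0.2606]
```

Jar B has been knocked, so I'm re-measuring it. Jar A reads (0.505, 0.095), within 1 mm of the well.

```bash
python3 - <<'E'
from e import *
T=snap('top');S=snap('side')
tb=[q for q in blobs(T,(90,50,40),(112,160,215),250)if 415<q[1][0]<445][0][0];sb=[q for q in blobs(S,(90,50,40),(112,160,215),250)if 225<q[1][0]<260 and q[1][1]>290][0][0]
h=sb[2]*.6
P,e=tri(T,(tb[0]+tb[2]/2-.5,tb[1]+tb[3]/2-.5),S,(sb[0]+sb[2]/2-.5,sb[1]+h/2-.5));print(P.round(4),e)
print([q for q in edges(S,(sb[0]-7,sb[1]+14,sb[0]+sb[2]+10,sb[1]+58)) if q[1]>24])
print([q for q in edges(T,(tb[0]-9,tb[1]-6,tb[0]+tb[2]+4,tb[1]+tb[3]+6)) if q[1]>20])
Q=cv2.cvtColor(S['pixels'],cv2.COLOR_RGB2BGR)
r=lambda i,k:cv2.resize(i,None,fx=k,fy=k,interpolation=cv2.INTER_CUBIC)
o=np.zeros((480,800,3),np.uint8);b=r(Q[200:370,215:340],2.8);o[:b.shape[0],:b.shape[1]]=b
b=r(cv2.cvtColor(T['pixels'],cv2.COLOR_RGB2BGR)[200:340,250:475],1.95);o[:b.shape[0],355:355+b.shape[1]]=b
cv2.imwrite('pics/b.png',o)
E
```

```text
[ 0.4632 -0.2146  0.0802] 0.00041966670950436326
[(np.float64(13.2), 34, [263, 321, 264, 336]), (np.float64(22.3), 44, [232, 350, 228, 331]), (np.float64(78.6), 36, [230, 331, 250, 336]), (np.float64(79.0), 33, [253, 355, 233, 350]), (np.float64(81.6), 43, [264, 336, 254, 355])]
[(np.float64(0.5), 27, [422, 271, 435, 271]), (np.float64(48.8), 21, [446, 288, 440, 296]), (np.float64(75.5), 24, [434, 296, 423, 293]), (np.float64(79.3), 40, [417, 290, 421, 272])]
```

View pics/b.png

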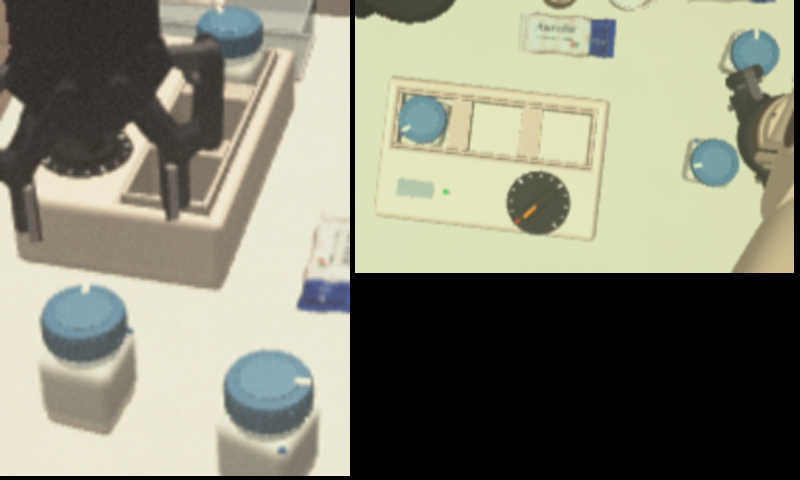

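Jar B stands upright 21 mm nearer the robot (lid (245,312) in side, yaw ≈ −10.5°). Jar A is seated with its bar toward the lower-left corner.

```bash
python3 plan.py .463 -.2147 .053 24
python3 -m jog '[[[0.013,-0.006,0.01,0.3,0.3,-1.6],[0.013,-0.006,0.01,0,0,-1.6],[0,0,0.02,0,0,0],[0,0,0,0,0,0]]]'
python3 plan.py .463 -.2147 .053 24
```

```text
t 14.43 pos [ 0.4859 -0.2338  0.1595] jaw 20.9 tilt [ 0.012 -0.005] w 0.0682 F [ 0.7 -0.3 -0.4] j6 0.76
shift now mm [ 26.9 -15.6 106.1]
turn wz -3.1 then shift mm [ 27.7 -14.1 106.1]
level wx,wy deg [ 0.54  0.51 -0.  ]
clock: 14.92
eef_pos: [0.4684, -0.2135, 0.1232]
tool_rot: [0.543, 0.84, 0.001, 0.007]
ft_force: [0.3, -0.3, 0.1]
grip_width: 0.0681
t 14.93 pos [ 0.4684 -0.2135  0.1232] jaw 24.2 tilt [ 0.013 -0.006] w 0.0681 F [ 0.3 -0.3  0.1] j6 0.72
shift now mm [ 1.8 -6.1 70.1]
turn wz 0.2 then shift mm [ 1.8 -6.1 70.1]
level wx,wy deg [ 0.57  0.62 -0.  ]
```

```bash
python3 -m jog '[[[0.002,-0.005,0.014,0.6,0.6,0],[0,0,0.014,0,0,0],[0,0,0.014,0,0,0],[0,0,0.014,0,0,0],[0,0,0.014,0,0,0],[0,0,0,0,0,0]]]'
python3 plan.py .463 -.2147 .053 24
```

```text
clock: 15.68
eef_pos: [0.4642, -0.2143, 0.0498]
tool_rot: [0.543, 0.84, -0.0, 0.001]
ft_force: [-0.0, 0.9, 0.6]
grip_width: 0.0678
t 15.68 pos [ 0.4642 -0.2143  0.0498] jaw 24.2 tilt [ 0.001 -0.001] w 0.0678 F [-0.   0.9  0.6] j6 0.72
shift now mm [ 0.1 -1.3 -3.2]
turn wz 0.2 then shift mm [ 0.1 -1.3 -3.2]
level wx,wy deg [0.01 0.08 0.  ]
```

```bash
python3 -m jog '[[[0,-0.001,-0.003,0,0,0],[0,0,0,0,0,0],[0,0,0,0,0,0],[0,0,0,0,0,0],[0,0,0,0,0,0],[0,0,0,0,0,0]]]' 0.03
python3 plan.py .463 -.2147 .053 24
python3 -m jog '[[[0,0,-0.03,0,0,0],[0,0,-0.05,0,0,0],[0,0,-0.05,0,0,0],[0,0,0,0,0,0]]]'
python3 plan.py .4973 .0190 .18 28.7
```

```text
clock: 16.42
eef_pos: [0.4635, -0.2149, 0.0536]
tool_rot: [0.543, 0.84, -0.0, 0.001]
ft_force: [-0.1, 0.1, -2.5]
grip_width: 0.0484
t 16.43 pos [ 0.4635 -0.2149  0.0536] jaw 24.2 tilt [ 0.001 -0.002] w 0.0484 F [-0.1  0.1 -2.5] j6 0.71
shift now mm [ 0.4 -0.4  0.6]
turn wz 0.2 then shift mm [ 0.4 -0.4  0.6]
level wx,wy deg [ 0.03  0.12 -0.  ]
clock: 16.92
eef_pos: [0.4624, -0.2142, 0.1859]
tool_rot: [0.543, 0.84, -0.001, -0.001]
ft_force: [0.3, 1.0, -2.1]
grip_width: 0.0487
t 16.93 pos [ 0.4624 -0.2142  0.1859] jaw 24.2 tilt [-0.002 -0.   ] w 0.0487 F [ 0.3  1.  -2.1] j6 0.71
shift now mm [198.4 127.5   5.8]
turn wz -4.5 then shift mm [187.8 142.6   5.8]
level wx,wy deg [-0.1  -0.03 -0.  ]
```

```bash
python3 -m jog '[[[0.02,0.013,0,0,0,0],[0.035,0.022,0,0,0,0],[0.035,0.022,0,0,0,0],[0.035,0.022,0,0,0,0],[0.035,0.022,0,0,0,0],[0.025,0.018,0,0,0,0],[0.013,0.009,0,0,0,-2.2],[0,0,0,0,0,-2.2],[0,0,0,0,0,0]]]'
python3 plan.py .4973 .0190 .15 28.7
```

```text
clock: 18.05
eef_pos: [0.4926, 0.0252, 0.174]
tool_rot: [0.509, 0.861, -0.005, -0.008]
ft_force: [-0.2, -0.0, -1.7]
grip_width: 0.0489
t 18.05 pos [0.4926 0.0252 0.174 ] jaw 28.8 tilt [-0.02 -0.  ] w 0.0489 F [-0.2 -0.  -1.7] j6 1.12
shift now mm [-7.9  1.5 23.9]
turn wz 0.1 then shift mm [-7.9  1.6 23.9]
level wx,wy deg [-0.99 -0.52 -0.  ]
```

```bash
python3 -m jog '[[[-0.004,0.001,0.01,-1,-0.5,0],[-0.004,0,0.01,0,0,0],[0,0,0.01,0,0,0],[0,0,0,0,0,0],[0,0,0,0,0,0]]]'
python3 plan.py .4973 .0190 .15 28.7
```

```text
clock: 18.68
eef_pos: [0.4964, 0.0164, 0.1413]
tool_rot: [0.511, 0.86, -0.001, -0.001]
ft_force: [0.8, -1.0, -1.8]
grip_width: 0.0487
t 18.68 pos [0.4964 0.0164 0.1413] jaw 28.6 tilt [-0.003 -0.   ] w 0.0487 F [ 0.8 -1.  -1.8] j6 1.1
shift now mm [ 1.9  2.  -8.7]
turn wz -0.1 then shift mm [ 1.9  2.  -8.7]
level wx,wy deg [-0.15 -0.07  0.  ]
```

```bash
python3 -m jog '[[[0.0018,0.002,0.002,-0.1,0,0],[0,0,0.012,0,0,0],[0,0,0.012,0,0,0],[0,0,0.008,0,0,0],[0,0,0.004,0,0,0],[0,0,0,0,0,0]]]'; python3 plan.py .4973 .0190 .079 28.7; python3 -m jog '[[[0,0,0.006,0,0,0],[0,0,0.006,0,0,0],[0,0,0,0,0,0]]]'; python3 plan.py .4973 .0190 .079 28.7

```

```text
clock: 19.42
eef_pos: [0.4973, 0.0195, 0.1006]
tool_rot: [0.51, 0.86, -0.0, -0.001]
ft_force: [0.4, 1.2, -1.5]
grip_width: 0.0484
t 19.43 pos [0.4973 0.0195 0.1006] jaw 28.6 tilt [-0.001  0.001] w 0.0484 F [ 0.4  1.2 -1.5] j6 1.11
shift now mm [-0.4 -0.2 21.6]
turn wz -0.1 then shift mm [-0.4 -0.2 21.6]
level wx,wy deg [-0.05 -0.08 -0.  ]
clock: 19.8
eef_pos: [0.4978, 0.0195, 0.0882]
tool_rot: [0.51, 0.86, 0.0, -0.0]
ft_force: [-0.7, 0.3, -1.6]
grip_width: 0.0481
t 19.8 pos [0.4978 0.0195 0.0882] jaw 28.6 tilt [-0.     0.001] w 0.0481 F [-0.7  0.3 -1.6] j6 1.11
shift now mm [-0.2 -0.7  9.2]
turn wz -0.1 then shift mm [-0.2 -0.7  9.2]
level wx,wy deg [ 0.01 -0.05  0.  ]
```

```bash
python3 -m jog '[[[0,0,0.005,0,0,0],[0,0,0.004,0,0,0],[0,0,0,0,0,0]]]'; python3 plan.py .4973 .0190 .079 28.7
python3 -m jog '[[[0,0,0,0,0,10.3],[0,0,0,0,0,10.3],[0,0,0,0,0,10.3],[0,0,0,0,0,10.3],[0,0,0,0,0,10.3],[0,0,0,0,0,10.3],[0,0,0,0,0,10.3],[0,0,0,0,0,0]]]'; cat > q.py <<'E'
from h import *
s=bot.get_obs();Rm=R.from_quat(s['tool_rot']).as_matrix();print(s['ft_torque'].round(3),np.degrees(np.arctan2(Rm[1,1],Rm[0,1])).round(1),round(s['grip_width'],4),s['eef_pos'].round(4),s['ft_force'].round(1))
E
python3 q.py;for i in 1 2; do python3 -m jog '[[[0,0,0,0,0,5.5],[0,0,0,0,0,0]]]' >/dev/null; python3 q.py; done

```

```text
clock: 20.18
eef_pos: [0.4984, 0.0196, 0.0793]
tool_rot: [0.51, 0.86, 0.001, 0.0]
ft_force: [-0.2, 0.3, 1.1]
grip_width: 0.0486
t 20.18 pos [0.4984 0.0196 0.0793] jaw 28.6 tilt [0.001 0.001] w 0.0486 F [-0.2  0.3  1.1] j6 1.11
shift now mm [ 0.  -1.3  0.3]
turn wz -0.1 then shift mm [ 0.1 -1.3  0.3]
level wx,wy deg [ 0.09 -0.02  0.  ]
clock: 21.18
eef_pos: [0.496, 0.0201, 0.0794]
tool_rot: [0.925, 0.379, -0.001, -0.001]
ft_force: [0.1, -0.5, -1.7]
grip_width: 0.0483
[-0.161 -0.043  0.867] -45.5 0.0483 [0.496  0.0201 0.0794] [ 0.1 -0.5 -1.7]
[-0.387  0.221  1.765] -50.3 0.0487 [0.497  0.021  0.0794] [-1.4 -2.  -0.9]
[-0.096 -0.007 -0.061] -55.4 0.0483 [0.4982 0.0216 0.0796] [-1.  -0.5  0.7]
```

```bash
python3 -m jog '[[[0,0,0,0,0,-1],[0,0,0,0,0,0],[0,0,-0.02,0,0,0],[0,0,-0.05,0,0,0],[0,0,-0.05,0,0,-9.6],[0,0,0,0,0,-9.6],[0,0,0,0,0,-9.6],[0,0,0,0,0,-9.6],[0,0,0,0,0,-9.6],[0,0,0,0,0,-9.6],[0,0,0,0,0,-9.6],[0,0,0,0,0,0]]]' 0.064
python3 plan.py .5804 -.2575 .2 12.5; python3 look.py
```

```text
clock: 23.18
eef_pos: [0.4982, 0.0194, 0.2059]
tool_rot: [0.608, 0.794, 0.003, 0.001]
ft_force: [-1.0, -0.1, -0.3]
grip_width: 0.0639
t 23.18 pos [0.4982 0.0194 0.2059] jaw 15.1 tilt [0.005 0.003] w 0.0639 F [-1.  -0.1 -0.3] j6 1.34
shift now mm [-288.8    7.2    5.4]
turn wz 2.6 then shift mm [-288.2   20.3    5.4]
level wx,wy deg [ 0.34 -0.11 -0.  ]
T [443 216  24  23 403] [454.6 227.3] [ 0.58   -0.2575]
S [296 326  30  21 480] [309.8 336.1] [ 0.5811 -0.2584]
```

C unmoved.

```bash
python3 -m jog '[[[-0.03,0.002,0,0.3,0,2.4],[-0.05,0.003,0,0,0,0],[-0.05,0.003,0,0,0,0],[-0.05,0.003,0,0,0,0],[-0.05,0.003,0,0,0,0],[-0.035,0.003,0.01,0,0,0],[-0.008,0.002,0.02,0,0,0],[0,0,0.02,0,0,0],[0,0,0,0,0,0]]]' 0.068
python3 plan.py .5804 -.2575 .053 12.5; python3 look.py
```

```text
clock: 24.4
eef_pos: [0.5796, -0.2519, 0.1534]
tool_rot: [0.632, 0.775, 0.002, -0.0]
ft_force: [-1.0, -0.1, 0.6]
grip_width: 0.068
t 24.4 pos [ 0.5796 -0.2519  0.1534] jaw 11.6 tilt [0.002 0.003] w 0.068 F [-1.  -0.1  0.6] j6 0.96
shift now mm [ -5.8  -0.6 100.4]
turn wz -0.9 then shift mm [ -5.8  -0.7 100.4]
level wx,wy deg [ 0.15 -0.12 -0.  ]
T [443 216  20  23 294] [452.  228.4] [ 0.5799 -0.2534]
T [273 249  23  24 414] [284.2 260.5] [0.5047 0.0947]
T [310 253  23  24 422] [321.1 264.8] [0.4975 0.0192]
S [296 326  30  22 490] [309.9 336.3] [ 0.5813 -0.2595]
```

```bash
python3 -m jog '[[[-0.003,0,0.02,0.1,0,-0.8],[-0.003,0,0.02,0,0,0],[0,0,0.02,0,0,0],[0,0,0.018,0,0,0],[0,0,0.012,0,0,0],[0,0,0.005,0,0,0],[0,0,0,0,0,0]]]'
python3 plan.py .5804 -.2575 .053 12.5
```

```text
clock: 25.38
eef_pos: [0.5898, -0.2585, 0.0691]
tool_rot: [0.626, 0.78, 0.004, 0.01]
ft_force: [0.2, -0.1, 0.4]
grip_width: 0.0679
t 25.38 pos [ 0.5898 -0.2585  0.0691] jaw 12.5 tilt [ 0.021 -0.006] w 0.0679 F [ 0.2 -0.1  0.4] j6 0.94
shift now mm [ 3.1 -9.3 15.9]
turn wz -0.0 then shift mm [ 3.1 -9.3 15.9]
level wx,wy deg [ 1.07  0.61 -0.  ]
```

```bash
python3 -m jog '[[[0.003,-0.008,-0.015,1,0.6,0],[0,0,0,0,0,0],[0,0,0,0,0,0]]]'
python3 plan.py .5804 -.2575 .053 12.5;python3 look.py
```

```text
clock: 25.75
eef_pos: [0.5823, -0.2575, 0.086]
tool_rot: [0.626, 0.78, 0.001, 0.002]
ft_force: [-0.1, 0.3, -1.2]
grip_width: 0.0677
t 25.75 pos [ 0.5823 -0.2575  0.086 ] jaw 12.5 tilt [ 0.004 -0.001] w 0.0677 F [-0.1  0.3 -1.2] j6 0.94
shift now mm [ 0.5 -1.9 33. ]
turn wz -0.0 then shift mm [ 0.5 -1.9 33. ]
level wx,wy deg [0.23 0.12 0.  ]
T [273 249  23  24 415] [284.2 260.5] [0.5047 0.0947]
T [310 253  23  24 420] [321.1 264.8] [0.4975 0.0192]
S [296 326  30  23 502] [310.  336.4] [ 0.5814 -0.2606]
```

Jar unmoved; go down slowly.

```bash
python3 -m jog '[[[0,-0.002,0.008,0.2,0.1,0],[0,0,0.007,0,0,0],[0,0,0.006,0,0,0],[0,0,0.006,0,0,0],[0,0,0.004,0,0,0],[0,0,0,0,0,0]]]'
python3 plan.py .5804 -.2575 .053 12.5
```

```text
clock: 26.6
eef_pos: [0.5791, -0.2575, 0.0506]
tool_rot: [0.626, 0.78, -0.0, -0.001]
ft_force: [1.1, -0.1, 0.2]
grip_width: 0.068
t 26.6 pos [ 0.5791 -0.2575  0.0506] jaw 12.5 tilt [-0.003  0.001] w 0.068 F [ 1.1 -0.1  0.2] j6 0.93
shift now mm [-0.3  1.2 -2.4]
turn wz -0.0 then shift mm [-0.3  1.2 -2.4]
level wx,wy deg [-0.14 -0.1   0.  ]
```

```bash
python3 -m jog '[[[0,0.001,-0.0025,0,0,0],[0,0,0,0,0,0],[0,0,0,0,0,0],[0,0,0,0,0,0],[0,0,0,0,0,0],[0,0,0,0,0,0]]]' 0.03
python3 plan.py .5804 -.2575 .053 12.5
python3 -m jog '[[[0,0,-0.03,0,0,0],[0,0,-0.05,0,0,0],[0,0,-0.05,0,0,0],[0,0,0,0,0,0]]]'
python3 plan.py .4895 -.0566 .18 28.7
```

```text
clock: 27.35
eef_pos: [0.5806, -0.2574, 0.0537]
tool_rot: [0.626, 0.78, -0.0, -0.001]
ft_force: [-0.2, 0.4, -1.1]
grip_width: 0.0487
t 27.35 pos [ 0.5806 -0.2574  0.0537] jaw 12.5 tilt [-0.002  0.001] w 0.0487 F [-0.2  0.4 -1.1] j6 0.94
shift now mm [-0.1 -0.2  0.7]
turn wz -0.0 then shift mm [-0.1 -0.2  0.7]
level wx,wy deg [-0.09 -0.06 -0.  ]
clock: 27.85
eef_pos: [0.5792, -0.2568, 0.1846]
tool_rot: [0.626, 0.78, -0.001, -0.004]
ft_force: [1.3, -0.5, -2.3]
grip_width: 0.0485
t 27.85 pos [ 0.5792 -0.2568  0.1846] jaw 12.5 tilt [-0.008  0.003] w 0.0485 F [ 1.3 -0.5 -2.3] j6 0.94
shift now mm [214.9 -44.3   5.9]
turn wz -16.2 then shift mm [218.7  17.5   5.9]
level wx,wy deg [-0.38 -0.28 -0.  ]
```

```bash
python3 -m jog '[[[0.02,-0.004,0,0,0,0],[0.038,-0.008,0,0,0,0],[0.04,-0.008,0,0,0,0],[0.04,-0.008,0,0,0,0],[0.035,-0.008,0,0,0,0],[0.02,-0.004,0,0,0,0],[0.008,-0.002,0,0,0,-5.4],[0,0,0,0,0,-5.4],[0,0,0,0,0,-5.4],[0,0,0,0,0,0]]]'
python3 plan.py .4895 -.0566 .145 28.7
```

```text
clock: 29.1
eef_pos: [0.4864, -0.0637, 0.1749]
tool_rot: [0.507, 0.862, -0.004, -0.012]
ft_force: [-0.0, 1.2, -0.0]
grip_width: 0.0483
t 29.1 pos [ 0.4864 -0.0637  0.1749] jaw 29.0 tilt [-0.024  0.006] w 0.0483 F [-0.   1.2 -0. ] j6 0.93
shift now mm [ 4.2  6.7 29.9]
turn wz 0.3 then shift mm [ 4.2  6.7 29.9]
level wx,wy deg [-1.05 -0.97  0.  ]
```

```bash
python3 -m jog '[[[0.002,0.003,0.01,-1,-0.9,0.3],[0.002,0.003,0.01,0,0,0],[0,0,0.008,0,0,0],[0,0,0,0,0,0],[0,0,0,0,0,0]]]'
python3 plan.py .4895 -.0566 .145 28.7;python3 look.py|grep S
```

```text
clock: 29.72
eef_pos: [0.4897, -0.0579, 0.1444]
tool_rot: [0.512, 0.859, -0.001, -0.001]
ft_force: [0.3, 0.8, -2.0]
grip_width: 0.0485
t 29.73 pos [ 0.4897 -0.0579  0.1444] jaw 28.4 tilt [-0.003 -0.   ] w 0.0485 F [ 0.3  0.8 -2. ] j6 0.96
shift now mm [ 1.3  0.4 -0.6]
turn wz -0.3 then shift mm [ 1.3  0.4 -0.6]
level wx,wy deg [-0.16 -0.08 -0.  ]
S [264 212  26  20 401] [275.8 221.2] [0.4731 0.0342]
```

```bash
python3 -m jog '[[[0.0013,0.0004,0.004,-0.1,0,-0.2],[0,0,0.012,0,0,0],[0,0,0.012,0,0,0],[0,0,0.008,0,0,0],[0,0,0.004,0,0,0],[0,0,0,0,0,0]]]'; python3 plan.py .4895 -.0566 .079 28.7; python3 -m jog '[[[0,0,0.006,0,0,0],[0,0,0.006,0,0,0],[0,0,0,0,0,0]]]'; python3 plan.py .4895 -.0566 .079 28.7

```

```text
clock: 30.58
eef_pos: [0.4891, -0.0565, 0.1014]
tool_rot: [0.511, 0.86, -0.0, -0.001]
ft_force: [-0.6, -0.0, -1.6]
grip_width: 0.0482
t 30.57 pos [ 0.4891 -0.0565  0.1014] jaw 28.6 tilt [-0.002  0.001] w 0.0482 F [-0.6 -0.  -1.6] j6 0.96
shift now mm [-0.3  0.3 22.4]
turn wz -0.1 then shift mm [-0.3  0.3 22.4]
level wx,wy deg [-0.06 -0.09 -0.  ]
clock: 30.95
eef_pos: [0.4896, -0.0565, 0.0891]
tool_rot: [0.511, 0.86, 0.0, -0.0]
ft_force: [-0.0, 0.4, -1.8]
grip_width: 0.0484
t 30.95 pos [ 0.4896 -0.0565  0.0891] jaw 28.6 tilt [-0.001  0.001] w 0.0484 F [-0.   0.4 -1.8] j6 0.96
shift now mm [-0.  -0.1 10.1]
turn wz -0.1 then shift mm [-0.  -0.1 10.1]
level wx,wy deg [-0.01 -0.06  0.  ]
```

```bash
python3 -m jog '[[[0,0,0.005,0,0,0],[0,0,0.005,0,0,0],[0,0,0,0,0,0]]]'; python3 plan.py .4895 -.0566 .079 28.7
python3 -m jog '[[[0,0,0,0,0,10.3],[0,0,0,0,0,10.3],[0,0,0,0,0,10.3],[0,0,0,0,0,10.3],[0,0,0,0,0,10.3],[0,0,0,0,0,10.3],[0,0,0,0,0,10.3],[0,0,0,0,0,0]]]'
python3 q.py;for i in 1 2; do python3 -m jog '[[[0,0,0,0,0,5.5],[0,0,0,0,0,0]]]' >/dev/null; python3 q.py; done

```

```text
clock: 31.32
eef_pos: [0.4905, -0.0567, 0.0796]
tool_rot: [0.511, 0.86, 0.001, 0.001]
ft_force: [-1.0, 0.7, 0.7]
grip_width: 0.0485
t 31.32 pos [ 0.4905 -0.0567  0.0796] jaw 28.6 tilt [0.002 0.   ] w 0.0485 F [-1.   0.7  0.7] j6 0.96
shift now mm [ 0.5 -0.9  0.6]
turn wz -0.1 then shift mm [ 0.5 -0.9  0.6]
level wx,wy deg [ 0.1   0.02 -0.  ]
clock: 32.33
eef_pos: [0.4887, -0.0551, 0.0796]
tool_rot: [0.926, 0.377, 0.0, -0.002]
ft_force: [-0.6, -1.1, 0.2]
grip_width: 0.0482
[-0.031  0.221  0.246] -45.6 0.0482 [ 0.4887 -0.0551  0.0796] [-0.6 -1.1  0.2]
[0.126 0.038 1.081] -50.5 0.0481 [ 0.4897 -0.0542  0.0797] [-0.9  0.3 -0.9]
[0.212 0.144 0.404] -55.8 0.0481 [ 0.4897 -0.0543  0.0797] [-0.5  0.4  1.4]
```

```bash
python3 -m jog '[[[0,0,0,0,0,-1],[0,0,0,0,0,0],[0,0,-0.02,0,0,0],[0,0,-0.05,0,0,0],[0,0,-0.05,0,0,-10],[0,0,0,0,0,-10.5],[0,0,0,0,0,-10.5],[0,0,0,0,0,-10.5],[0,0,0,0,0,-10.5],[0,0,0,0,0,-10.5],[0,0,0,0,0,-10.5],[0,0,0,0,0,-10.5]]]' 0.064
python3 -m jog '[[[0,0,0,0,0,-10.5],[0,0,0,0,0,-10.5],[0,0,0,0,0,-10.5],[0,0,0,0,0,-10.5],[0,0,0,0,0,-10.5],[0,0,0,0,0,-10.5],[0,0,0,0,0,0]]]'
python3 plan.py .4405 .221 .18 87; python3 look.py
```

```text
clock: 34.33
eef_pos: [0.4914, -0.0582, 0.2055]
tool_rot: [0.493, 0.87, 0.001, 0.003]
ft_force: [0.3, 0.5, -0.5]
grip_width: 0.064
clock: 35.2
eef_pos: [0.492, -0.0601, 0.2063]
tool_rot: [-0.046, 0.999, -0.002, 0.005]
ft_force: [-0.1, 0.2, -0.6]
grip_width: 0.0642
t 35.2 pos [ 0.492  -0.0601  0.2063] jaw 95.2 tilt [ 0.01  -0.003] w 0.0642 F [-0.1  0.2 -0.6] j6 -0.21
shift now mm [ 26.  284.7  25. ]
turn wz 8.2 then shift mm [ 66.4 278.1  25. ]
level wx,wy deg [-0.2   0.53 -0.  ]
T [273 249  23  24 415] [284.2 260.5] [0.5047 0.0947]
T [310 253  22  24 339] [319.2 264.5] [0.4975 0.0202]
S [276 203  32  32 486] [291.5 218.3] [0.5019 0.0501]
S [265 240  25  16 279] [276.5 246.8] [ 0.4915 -0.059 ]
```

```bash
python3 -m jog '[[[0.003,0.03,0,-0.2,0.5,0],[0.005,0.05,0,0,0,0],[0.005,0.05,0,0,0,0],[0.005,0.05,0,0,0,0],[0.005,0.05,0,0,0,0],[0.003,0.03,0,0,0,0],[0,0.015,0,0,0,4],[0,0,0,0,0,4],[0,0,0,0,0,0]]]' 0.04
python3 plan.py .4405 .221 .18 87
python3 - <<'E'
from h import *
T=snap('top');S=snap('side')
r=lambda i,k:cv2.resize(i,None,fx=k,fy=k,interpolation=cv2.INTER_CUBIC)
o=np.zeros((600,800,3),np.uint8)
for im,y,x in((r(cv2.cvtColor(T['pixels'],cv2.COLOR_RGB2BGR)[225:350,195:390],2.3),0,0),(r(cv2.cvtColor(T['pixels'],cv2.COLOR_RGB2BGR)[240:292,262:380],3.8),295,0),(r(cv2.cvtColor(S['pixels'],cv2.COLOR_RGB2BGR)[170:300,225:345],2.8),0,455)):
    w=o[y:y+im.shape[0],x:x+im.shape[1]]; w[:]=im[:w.shape[0],:w.shape[1]]
cv2.imwrite('pics/three.png',o)
E
```

```text
clock: 36.42
eef_pos: [0.4435, 0.2203, 0.2064]
tool_rot: [0.038, 0.999, 0.0, 0.002]
ft_force: [-0.2, -0.5, 0.8]
grip_width: 0.0401
t 36.42 pos [0.4435 0.2203 0.2064] jaw 85.7 tilt [0.004 0.001] w 0.0401 F [-0.2 -0.5  0.8] j6 0.54
shift now mm [ 3.2  0.5 26.4]
turn wz -1.3 then shift mm [ 3.2  0.5 26.4]
level wx,wy deg [ 0.05  0.23 -0.  ]
```

View pics/three.png

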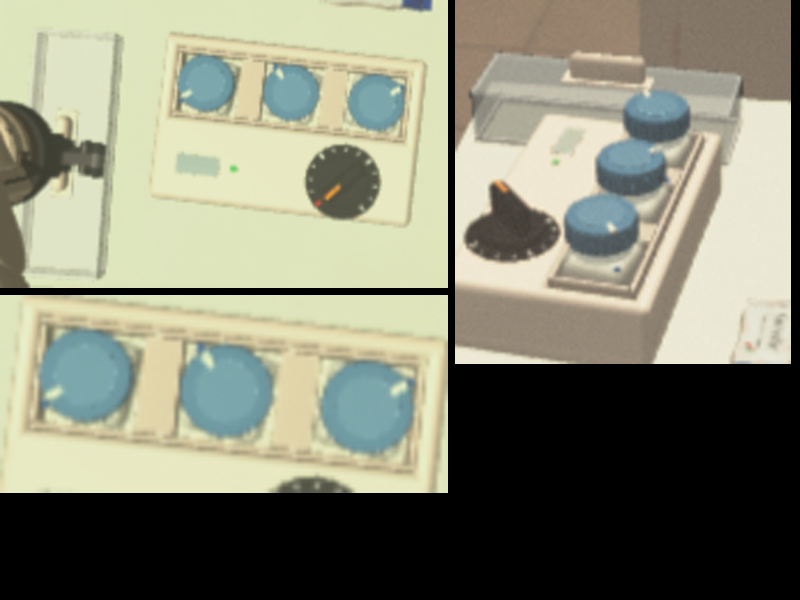

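All three jars are seated. Bars point at the dot corners: well 1 lower left, well 2 upper left with its dot visible at (205,345), well 3 upper right. The cover's grip bar is at (63,153), by the gripper. I'll check well 3 numerically, then take the cover.

```bash
python3 - <<'E'
from h import *
T=snap('top');S=snap('side')
d=onz(S,225+(617-455)/2.8,170+269/2.8,.08);c=np.array([.4898,-.0568])-[0,0]
v=d[:2]-c;print(d,np.degrees(np.arctan2(v[1],v[0])))
g=lambda x,y:onz(T,262+x/3.8,240+(y-295)/3.8,.108)
for a,b in(((87,375),(53,393)),((226,390),(207,358)),((367,407),(400,388))):
    w=g(*b)-g(*a);print(np.degrees(np.arctan2(w[1],w[0])))
u=onz(T,262+205/3.8,240+(345-295)/3.8,.08);w=u[:2]-[.4975,.019];print('dot B',np.degrees(np.arctan2(w[1],w[0])))
E
python3 -m jog '[[[0.003,0,0.03,0,0.2,-0.6],[0,0,0.03,0,0,-0.6],[0,0,0.03,0,0,0],[0,0,0,0,0,0]]]'
python3 plan.py .4405 .221 .056 87
```

```text
[ 0.50591878 -0.08160089  0.08      ] -56.97904960244277
118.67974892935949
31.4883741148916
-59.40877871073438
dot B 25.433070461762856
clock: 37.12
eef_pos: [0.4424, 0.2189, 0.1155]
tool_rot: [0.028, 1.0, 0.001, 0.002]
ft_force: [-0.4, 0.1, 0.0]
grip_width: 0.0399
t 37.12 pos [0.4424 0.2189 0.1155] jaw 86.8 tilt [0.004 0.002] w 0.0399 F [-0.4  0.1  0. ] j6 0.52
shift now mm [ 2.2  1.8 59.5]
turn wz -0.2 then shift mm [ 2.2  1.8 59.5]
level wx,wy deg [ 0.14  0.2  -0.  ]
```

Bars and dots agree within 2–6°. Descend on the grip.

```bash
python3 -m jog '[[[0.002,0.002,0.015,0.1,0.2,0],[0,0,0.015,0,0,0],[0,0,0.012,0,0,0],[0,0,0.008,0,0,0],[0,0,0.004,0,0,0],[0,0,0,0,0,0]]]'
python3 plan.py .4405 .221 .056 87

```

```text
clock: 37.88
eef_pos: [0.4437, 0.2227, 0.0625]
tool_rot: [0.029, 1.0, 0.002, 0.003]
ft_force: [-0.1, 0.3, 0.7]
grip_width: 0.0398
t 37.88 pos [0.4437 0.2227 0.0625] jaw 86.7 tilt [0.006 0.004] w 0.0398 F [-0.1  0.3  0.7] j6 0.52
shift now mm [ 3.2 -1.9  6.5]
turn wz -0.3 then shift mm [ 3.2 -1.8  6.5]
level wx,wy deg [0.25 0.34 0.  ]
```

```bash
python3 -m jog '[[[0.003,-0.002,0.005,0.2,0.3,-0.3],[0,0,0,0,0,0],[0,0,0,0,0,0]]]'
python3 -m jog '[[[0,0,0,0,0,0],[0,0,0,0,0,0],[0,0,0,0,0,0],[0,0,0,0,0,0],[0,0,0,0,0,0]]]' 0.0
python3 plan.py .4405 .221 .056 87
python3 -m jog '[[[0,0,-0.02,0,0,0],[0,0,-0.03,0,0,0],[0,0,-0.04,0,0,0],[0,0,-0.04,0,0,0],[0,0,0,0,0,0]]]'
python3 plan.py .4973 .019 .19 -5.8
```

```text
clock: 38.25
eef_pos: [0.441, 0.221, 0.0579]
tool_rot: [0.026, 1.0, 0.001, 0.001]
ft_force: [0.8, -0.2, 0.7]
grip_width: 0.0401
clock: 38.88
eef_pos: [0.4407, 0.2209, 0.0577]
tool_rot: [0.026, 1.0, 0.001, 0.001]
ft_force: [0.3, 0.8, -1.9]
grip_width: 0.0117
t 38.88 pos [0.4407 0.2209 0.0577] jaw 87.0 tilt [0.001 0.001] w 0.0117 F [ 0.3  0.8 -1.9] j6 0.52
shift now mm [0.2 0.1 1.7]
turn wz 0.0 then shift mm [0.2 0.1 1.7]
level wx,wy deg [0.07 0.07 0.  ]
clock: 39.5
eef_pos: [0.4392, 0.2197, 0.1896]
tool_rot: [0.026, 1.0, -0.001, -0.002]
ft_force: [-0.7, -0.3, -2.5]
grip_width: 0.0116
t 39.5 pos [0.4392 0.2197 0.1896] jaw 87.0 tilt [-0.003 -0.002] w 0.0116 F [-0.7 -0.3 -2.5] j6 0.52
shift now mm [ -68.4 -197.5   -0.2]
turn wz -87.2 then shift mm [193.8 -78.1  -0.2]
level wx,wy deg [-0.11 -0.17 -0.  ]
```

```bash
python3 -m jog '[[[0,0,0,0,0,-5],[0,0,0,0,0,-9.3],[0,0,0,0,0,-9.3],[0,0,0,0,0,-9.3],[0,0,0,0,0,-9.3],[0,0,0,0,0,-9.3],[0,0,0,0,0,-9.3],[0,0,0,0,0,-9.3],[0,0,0,0,0,-9.3],[0,0,0,0,0,-6],[0,0,0,0,0,0]]]'
python3 plan.py .4967 .019 .19 -5.8
```

```text
clock: 40.88
eef_pos: [0.4297, 0.2144, 0.1727]
tool_rot: [-0.677, 0.736, 0.004, -0.016]
ft_force: [-0.1, 0.1, -1.8]
grip_width: 0.0115
t 40.88 pos [0.4297 0.2144 0.1727] jaw 175.2 tilt [-0.029 -0.016] w 0.0115 F [-0.1  0.1 -1.8] j6 -1.02
shift now mm [189.4 -82.6 -16.2]
turn wz 1.0 then shift mm [188.  -85.9 -16.2]
level wx,wy deg [ 1.59 -1.03 -0.  ]
```

```bash
python3 -m jog '[[[0,0,-0.015,1.6,-1,1],[0.02,-0.01,-0.005,0,0,0],[0.035,-0.016,0,0,0,0],[0.035,-0.016,0,0,0,0],[0.035,-0.016,0,0,0,0],[0.035,-0.016,0,0,0,0],[0.02,-0.01,0,0,0,0],[0,0,0,0,0,0],[0,0,0,0,0,0]]]'
python3 plan.py .4967 .019 .17 -5.8
```

```text
clock: 42.0
eef_pos: [0.496, 0.0217, 0.1994]
tool_rot: [-0.665, 0.747, -0.004, 0.006]
ft_force: [-0.1, -0.3, -0.4]
grip_width: 0.0118
t 42.0 pos [0.496  0.0217 0.1994] jaw 173.4 tilt [0.015 0.002] w 0.0118 F [-0.1 -0.3 -0.4] j6 -1.41
shift now mm [ 2.7 -0.6 29.4]
turn wz -0.8 then shift mm [ 2.7 -0.5 29.4]
level wx,wy deg [-0.86  0.22  0.  ]
```

```bash
python3 -m jog '[[[0.002,-0.0005,0.01,-0.8,0.2,-0.8],[0,0,0.008,0,0,0],[0,0,0.005,0,0,0],[0,0,0,0,0,0],[0,0,0,0,0,0]]]'
python3 plan.py .4967 .019 .17 -5.8
python3 - <<'E'
from h import *
T=snap('top');S=snap('side')
r=lambda i,k:cv2.resize(i,None,fx=k,fy=k,interpolation=cv2.INTER_CUBIC)
o=np.zeros((500,800,3),np.uint8)
for im,y,x in((r(cv2.cvtColor(T['pixels'],cv2.COLOR_RGB2BGR)[225:335,240:395],2.5),0,0),(r(cv2.cvtColor(S['pixels'],cv2.COLOR_RGB2BGR)[120:300,225:345],2.77),0,400)):
    w=o[y:y+im.shape[0],x:x+im.shape[1]]; w[:]=im[:w.shape[0],:w.shape[1]]
cv2.imwrite('pics/cov.png',o)
E
```

```text
clock: 42.62
eef_pos: [0.4953, 0.0222, 0.1743]
tool_rot: [-0.672, 0.741, 0.001, -0.0]
ft_force: [-0.2, 0.1, -1.6]
grip_width: 0.012
t 42.62 pos [0.4953 0.0222 0.1743] jaw 174.4 tilt [-0.001  0.   ] w 0.012 F [-0.2  0.1 -1.6] j6 -1.43
shift now mm [ 3.1 -1.7  4.3]
turn wz 0.2 then shift mm [ 3.1 -1.8  4.3]
level wx,wy deg [0.08 0.02 0.  ]
```

View pics/cov.png

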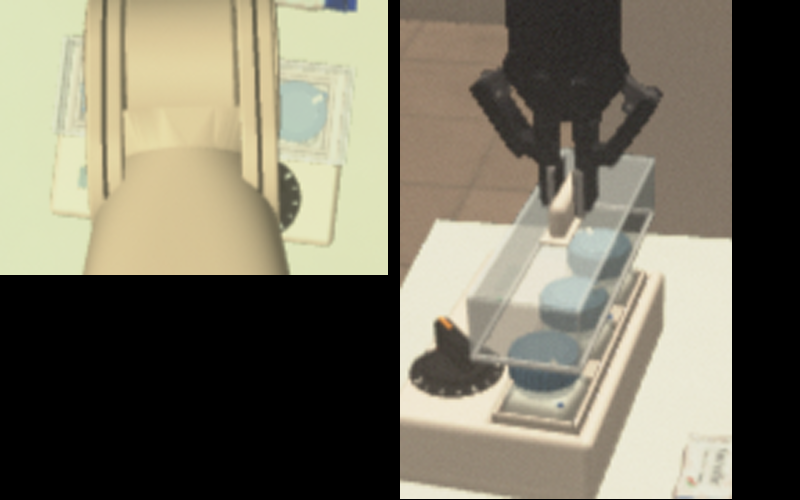

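The cover hangs level and square over the jars in the side view (rim corners (470,355) and (590,372)); the top view is mostly blocked by the arm. Lowering in stages.

```bash
python3 -m jog '[[[0.003,-0.0015,0,0,0,0.2],[0,0,0,0,0,0]]]'
python3 plan.py .4967 .019 .137 -5.8
```

```text
clock: 42.98
eef_pos: [0.497, 0.0187, 0.175]
tool_rot: [-0.67, 0.742, 0.0, 0.0]
ft_force: [-0.4, 0.1, -1.7]
grip_width: 0.0114
t 42.98 pos [0.497  0.0187 0.175 ] jaw 174.2 tilt [0. 0.] w 0.0114 F [-0.4  0.1 -1.7] j6 -1.43
shift now mm [-0.2  0.3 38. ]
turn wz -0.0 then shift mm [-0.2  0.3 38. ]
level wx,wy deg [-0.    0.02  0.  ]
```

```bash
python3 -m jog '[[[0,0,0.012,0,0,0],[0,0,0.012,0,0,0],[0,0,0.008,0,0,0],[0,0,0,0,0,0]]]'
python3 plan.py .4967 .019 .122 -5.8
```

```text
clock: 43.48
eef_pos: [0.4963, 0.0186, 0.1399]
tool_rot: [-0.67, 0.742, 0.001, -0.0]
ft_force: [-0.6, 0.5, -1.6]
grip_width: 0.0117
t 43.48 pos [0.4963 0.0186 0.1399] jaw 174.2 tilt [-0.002  0.   ] w 0.0117 F [-0.6  0.5 -1.6] j6 -1.43
shift now mm [-0.5 -0.4 17.9]
turn wz -0.0 then shift mm [-0.5 -0.4 17.9]
level wx,wy deg [ 0.09  0.01 -0.  ]
```

```bash
python3 -m jog '[[[0,-0.0005,0.006,0,0,0],[0,0,0.005,0,0,0],[0,0,0,0,0,0]]]'
python3 plan.py .4967 .019 .122 -5.8; python3 -m jog '[[[0,0,0.004,0,0,0],[0,0,0.003,0,0,0],[0,0,0,0,0,0]]]'
python3 plan.py .4967 .019 .122 -5.8
```

```text
clock: 43.85
eef_pos: [0.4971, 0.0186, 0.1283]
tool_rot: [-0.67, 0.742, 0.001, -0.0]
ft_force: [0.0, 0.3, -1.8]
grip_width: 0.0115
t 43.85 pos [0.4971 0.0186 0.1283] jaw 174.2 tilt [-0.001  0.   ] w 0.0115 F [ 0.   0.3 -1.8] j6 -1.43
shift now mm [-0.4  0.4  6.3]
turn wz -0.0 then shift mm [-0.4  0.4  6.3]
level wx,wy deg [ 0.07  0.02 -0.  ]
clock: 44.22
eef_pos: [0.498, 0.019, 0.1218]
tool_rot: [-0.67, 0.742, 0.0, 0.001]
ft_force: [1.4, 1.2, -1.2]
grip_width: 0.0116
t 44.23 pos [0.498  0.019  0.1218] jaw 174.2 tilt [0.001 0.001] w 0.0116 F [ 1.4  1.2 -1.2] j6 -1.43
shift now mm [ 0.1  1.3 -0.2]
turn wz -0.0 then shift mm [ 0.1  1.3 -0.2]
level wx,wy deg [-0.06  0.09 -0.  ]
```

```bash
python3 -m jog '[[[0,0,0.0015,0,0,0],[0,0,0.001,0,0,0],[0,0,0,0,0,0]]]'
python3 q.py
python3 -m jog '[[[0,0,0,0,0,0],[0,0,0,0,0,0],[0,0,-0.01,0,0,0],[0,0,-0.03,0,0,0],[0,0,-0.05,0,0,0],[0,0,0,0,0,0]]]' 0.04; python3 q.py
```

```text
clock: 44.6
eef_pos: [0.498, 0.019, 0.1199]
tool_rot: [-0.67, 0.742, -0.0, 0.001]
ft_force: [0.0, 0.8, -1.4]
grip_width: 0.0117
[ 0.218  0.004 -0.02 ] 174.2 0.0117 [0.498  0.019  0.1199] [ 0.   0.8 -1.4]
clock: 45.35
eef_pos: [0.4984, 0.0181, 0.2142]
tool_rot: [-0.67, 0.742, -0.001, 0.001]
ft_force: [0.6, -0.5, -0.0]
grip_width: 0.0403
[-0.038 -0.005 -0.002] 174.2 0.0403 [0.4984 0.0181 0.2142] [ 0.6 -0.5 -0. ]
```

```bash
python3 plan.py .40 -.16 .2 47
python3 -m jog '[[[0,0,0,0,0,-8.8],[0,0,0,0,0,-8.8],[0,0,0,0,0,-8.8],[0,0,0,0,0,-8.8],[0,0,0,0,0,-8.8],[0,0,0,0,0,-8.8],[0,0,0,0,0,0]]]' 0.03
python3 plan.py .40 -.16 .2 47
```

```text
t 45.35 pos [0.4984 0.0181 0.2142] jaw 174.2 tilt [ 0.003 -0.001] w 0.0403 F [ 0.6 -0.5 -0. ] j6 -1.43
shift now mm [187.2  79.8  14. ]
turn wz -52.8 then shift mm [ 49.5 197.4  14. ]
level wx,wy deg [-0.18 -0.03 -0.  ]
clock: 46.22
eef_pos: [0.4971, 0.0175, 0.2137]
tool_rot: [0.935, -0.354, 0.001, 0.001]
ft_force: [0.6, 0.8, 0.1]
grip_width: 0.0303
t 46.23 pos [0.4971 0.0175 0.2137] jaw -131.4 tilt [ 0.001 -0.002] w 0.0303 F [0.6 0.8 0.1] j6 -2.38
shift now mm [ 44.6 197.3  13.9]
turn wz 1.6 then shift mm [ 50.1 196.   13.9]
level wx,wy deg [ 0.02 -0.14 -0.  ]
```

```bash
python3 -m jog '[[[0.007,0.03,0,0,0,0],[0.011,0.05,0,0,0,0],[0.011,0.05,0,0,0,0],[0.011,0.05,0,0,0,0],[0.004,0.017,0,0,0,0],[0,0,0,0,0,0]]]'
python3 - <<'E'
from e import *
T=snap('top');S=snap('side');im=T['pixels'].astype(int)
o=((im[...,0]-im[...,2]>90)&(im[...,0]>170)); ys,xs=np.nonzero(o[285:325,322:366]);print('orange px',len(xs))
d=(im.max(-1)<110)[282:326,322:366].astype(np.uint8);n,l,st,ce=cv2.connectedComponentsWithStats(d);i=1+np.argmax(st[1:,4])
cn=max(cv2.findContours((l==i).astype(np.uint8),cv2.RETR_EXTERNAL,cv2.CHAIN_APPROX_NONE)[0],key=cv2.contourArea)
(cx,cy),(a,b),_=cv2.fitEllipse(cn);cx+=322;cy+=282;print('dial',cx,cy,a,b,onz(T,cx,cy,.073))
c=onz(T,cx,cy,.073);p=onz(T,xs.mean()+322,ys.mean()+285,.099);v=(p-c);print('ptr',np.degrees(np.arctan2(v[1],v[0])),np.linalg.norm(v[:2]))
print('cover',[q for q in edges(T,(255,228,390,300),z=.115) if q[1]>50])
r=lambda i,k:cv2.resize(i,None,fx=k,fy=k,interpolation=cv2.INTER_CUBIC)
o=np.zeros((560,800,3),np.uint8)
for im,y,x in((r(cv2.cvtColor(T['pixels'],cv2.COLOR_RGB2BGR)[230:330,250:390],3.1),0,0),(r(cv2.cvtColor(S['pixels'],cv2.COLOR_RGB2BGR)[160:300,220:340],3),0,440)):
    w=o[y:y+im.shape[0],x:x+im.shape[1]]; w[:]=im[:w.shape[0],:w.shape[1]]
cv2.imwrite('pics/cov2.png',o)
E
python3 plan.py .4178 -.028 .13 47
```

```text
clock: 46.98
eef_pos: [0.3962, -0.1634, 0.2129]
tool_rot: [0.933, -0.361, 0.001, 0.001]
ft_force: [0.7, 0.5, -0.4]
grip_width: 0.03
orange px 14
dial 343.4610900878906 303.86425971984863 28.779556274414062 29.19561004638672 [ 0.41736729 -0.0279818   0.073     ]
ptr 130.82044487785552 0.013676480352225302
cover [(np.float64(84.0), 71, [267, 276, 271, 241]), (np.float64(84.3), 57, [337, 264, 309, 261]), (np.float64(85.3), 58, [308, 265, 337, 267])]
t 47.08 pos [ 0.3969 -0.1623  0.2129] jaw -132.1 tilt [ 0.001 -0.002] w 0.0301 F [0.1 0.  1.3] j6 -2.79
shift now mm [ -74.7 -113.8   82.5]
turn wz 0.9 then shift mm [ -76.6 -112.5   82.5]
level wx,wy deg [ 0.05 -0.15 -0.  ]
```

View pics/cov2.png

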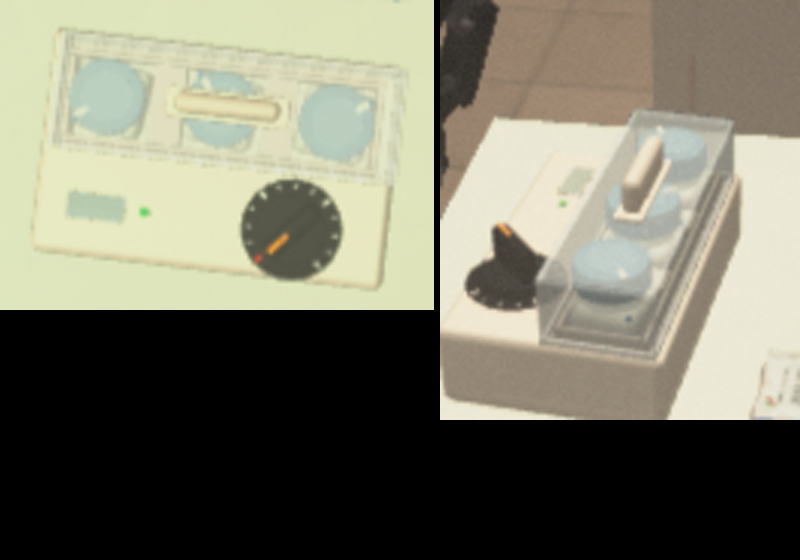

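Top view: the cover sits square round the block. Side view: its lower rim lies on the deck with corners (541,343) and (655,355). Check those corners against the seat numerically.

```bash
python3 - <<'E'
from h import *
T=snap('top');S=snap('side')
f=lambda x,y:(220+(x-440+.5)/3-.5,160+(y+.5)/3-.5)
a=np.radians(-5.8);u=np.array([np.cos(a),np.sin(a),0]);v=np.array([-u[1],u[0],0]);c=np.array([.4967,.019,.064])
for sx,px in((-1,(541,343)),(1,(655,355))):
    e=c+sx*.038*u-.114*v
    print('expect',proj(S,[e,e+[0,0,.004]]).round(1).tolist(),'seen',np.round(f(*px),1))
    e=e+[0,0,.051];print(' top corner expect',proj(S,[e]).round(1).tolist())
print('seen top',np.round(f(540,281),1),np.round(f(660,305),1))
print('bar T',onz(T,323,264.2,.141), 'S proj of bar top',proj(S,[c+[0,0,.077]+.034*s*v for s in(-1,1)]).round(1).tolist())
E
```

```text
expect [[251.9, 273.3], [251.8, 271.6]] seen [253.3 274. ]
 top corner expect [[250.1, 251.4]]
expect [[290.5, 278.8], [290.5, 277.2]] seen [291.3 278. ]
 top corner expect [[289.9, 256.8]]
seen top [253.  253.3] [293.  261.3]
bar T [0.49699214 0.01461153 0.141     ] S proj of bar top [[281.4, 219.9], [290.5, 203.1]]
```

```bash
python3 - <<'E'
from h import *
S=snap('side')
f=lambda x,y:(220+(x-440+.5)/3-.5,160+(y+.5)/3-.5)
a=np.radians(-5.8);u=np.array([np.cos(a),np.sin(a),0]);v=np.array([-u[1],u[0],0])
for dy in(0,-.004):
    c=np.array([.4967,.019,.115])+dy*v
    print(dy,proj(S,[c+.114*v-.038*u,c+.114*v+.038*u]).round(1).tolist())
print('seen',np.round(f(635,112),1),np.round(f(732,124),1))
E
python3 -m jog '[[[-0.03,-0.046,0,0,0,3],[-0.03,-0.046,0,0,0,3],[-0.013,-0.02,0.01,0,0,0],[0,0,0.02,0,0,0],[0,0,0.02,0,0,0],[0,0,0,0,0,0]]]'
python3 plan.py .4176 -.028 .125 41.7
```

```text
0 [[283.6, 194.3], [316.9, 198.1]]
-0.004 [[283.1, 195.1], [316.5, 199.0]]
seen [284.7 197. ] [317. 201.]
clock: 47.98
eef_pos: [0.4271, -0.0219, 0.1615]
tool_rot: [0.914, -0.405, 0.002, 0.0]
ft_force: [-0.1, -0.3, 0.4]
grip_width: 0.0301
t 47.98 pos [ 0.4271 -0.0219  0.1615] jaw -137.7 tilt [ 0.004 -0.002] w 0.0301 F [-0.1 -0.3  0.4] j6 -2.36
shift now mm [-2.1 11.2 36.5]
turn wz 0.6 then shift mm [-2.  11.2 36.5]
level wx,wy deg [-0.1  -0.25  0.  ]
```

The far corners aren't raised, so the cover is flat. On to the dial.

```bash
python3 -m jog '[[[-0.001,0.0055,0.01,-0.1,-0.2,0.5],[-0.001,0.0055,0.01,0,0,0],[0,0,0.012,0,0,0],[0,0,0,0,0,0]]]'
python3 plan.py .4176 -.028 .083 41.7
```

```text
clock: 48.48
eef_pos: [0.4179, -0.028, 0.1288]
tool_rot: [0.913, -0.409, 0.001, -0.0]
ft_force: [0.2, -1.1, 0.8]
grip_width: 0.03
t 48.48 pos [ 0.4179 -0.028   0.1288] jaw -138.3 tilt [ 0.002 -0.001] w 0.03 F [ 0.2 -1.1  0.8] j6 -2.37
shift now mm [-0.3  0.3 45.8]
turn wz 0.0 then shift mm [-0.3  0.3 45.8]
level wx,wy deg [-0.08 -0.13 -0.  ]
```

```bash
python3 -m jog '[[[0,0,0.012,0,0,0],[0,0,0.012,0,0,0],[0,0,0.01,0,0,0],[0,0,0.006,0,0,0],[0,0,0.002,0,0,0],[0,0,0,0,0,0]]]'
python3 plan.py .4176 -.028 .082 41.7
```

```text
clock: 49.22
eef_pos: [0.4185, -0.0282, 0.0839]
tool_rot: [0.913, -0.409, 0.001, -0.0]
ft_force: [-0.4, 0.2, 0.7]
grip_width: 0.03
t 49.23 pos [ 0.4185 -0.0282  0.0839] jaw -138.3 tilt [ 0.003 -0.001] w 0.03 F [-0.4  0.2  0.7] j6 -2.37
shift now mm [-0.8  0.5  1.9]
turn wz 0.0 then shift mm [-0.8  0.5  1.9]
level wx,wy deg [-0.09 -0.14  0.  ]
```

```bash
python3 -m jog '[[[-0.0008,0,0.001,0,0,0],[0,0,0,0,0,0],[0,0,0,0,0,0],[0,0,0,0,0,0]]]' 0.0; python3 q.py
python3 -m jog '[[[0,0,0,0,0,8],[0,0,0,0,0,8],[0,0,0,0,0,8],[0,0,0,0,0,0]]]' >/dev/null; python3 q.py
python3 -m jog '[[[0,0,0,0,0,9],[0,0,0,0,0,9],[0,0,0,0,0,9],[0,0,0,0,0,9],[0,0,0,0,0,9],[0,0,0,0,0,9],[0,0,0,0,0,0]]]' >/dev/null; python3 q.py
```

```text
clock: 49.72
eef_pos: [0.4185, -0.0275, 0.0834]
tool_rot: [0.913, -0.409, 0.002, -0.001]
ft_force: [0.8, -1.2, -0.3]
grip_width: 0.0114
[-0.002 -0.016 -0.066] -138.3 0.0114 [ 0.4185 -0.0275  0.0834] [ 0.8 -1.2 -0.3]
[ 0.028 -0.02   0.078] -162.9 0.0114 [ 0.4179 -0.0278  0.0834] [ 0.2  0.3 -0.7]
[-0.014 -0.062  0.031] 142.5 0.0117 [ 0.4166 -0.0275  0.0834] [-0.3  0.3 -0.5]
```

```bash
python3 -m jog '[[[0,0,0,0,0,9],[0,0,0,0,0,9],[0,0,0,0,0,9],[0,0,0,0,0,9],[0,0,0,0,0,9],[0,0,0,0,0,9],[0,0,0,0,0,9],[0,0,0,0,0,0]]]' >/dev/null; python3 plan.py .4176 -.028 .083 38.4
```

```text
t 52.1 pos [ 0.416  -0.0261  0.0834] jaw 79.6 tilt [-0.     0.002] w 0.0115 F [-1.3  0.4 -0.2] j6 0.12
shift now mm [-1.9 -1.6  0.4]
turn wz 41.2 then shift mm [-2.5  0.   0.4]
level wx,wy deg [ 0.14 -0.03 -0.  ]
```

```bash
python3 -m jog '[[[-0.001,-0.001,0,0,0,9],[0,0,0,0,0,9],[0,0,0,0,0,9],[0,0,0,0,0,9],[0,0,0,0,0,4],[0,0,0,0,0,0]]]' >/dev/null; python3 plan.py .4176 -.028 .083 38.4
```

```text
t 52.85 pos [ 0.4166 -0.0252  0.0834] jaw 40.2 tilt [-0.     0.007] w 0.0113 F [-0.8  0.2 -0.5] j6 0.8
shift now mm [-2.8 -1.   0.4]
turn wz 1.8 then shift mm [-2.8 -0.9  0.4]
level wx,wy deg [ 0.25 -0.34 -0.  ]
```

```bash
python3 -m jog '[[[0,0,0,0,0,1.5],[0,0,0,0,0,0]]]' >/dev/null
python3 -m jog '[[[0,0,0,0,0,0],[0,0,0,0,0,0],[0,0,-0.01,0,0,0],[0,0,-0.03,0,0,0],[0,0,-0.05,0,0,0],[0,0,-0.04,0,0,0],[0,0,0,0,0,0]]]' 0.03
python3 plan.py .40 -.2 .22 38
```

```text
clock: 53.98
eef_pos: [0.4169, -0.0266, 0.2202]
tool_rot: [0.431, 0.902, 0.003, -0.001]
ft_force: [0.7, 0.6, 0.2]
grip_width: 0.0299
t 53.98 pos [ 0.4169 -0.0266  0.2202] jaw 39.0 tilt [0.002 0.006] w 0.0299 F [0.7 0.6 0.2] j6 0.82
shift now mm [-124.2 -122.2   -1. ]
turn wz 1.0 then shift mm [-126.2 -120.1   -1. ]
level wx,wy deg [ 0.31 -0.23  0.  ]
```

```bash
python3 -m jog '[[[-0.03,-0.03,0,0,0,0],[-0.04,-0.04,0,0,0,0],[-0.04,-0.04,0,0,0,0],[-0.013,-0.012,0,0,0,0],[0,0,0,0,0,0],[0,0,0,0,0,0]]]'
python3 - <<'E'
from h import *
T=snap('top');S=snap('side')
im=T['pixels'].astype(int)
o=((im[...,0]-im[...,2]>90)&(im[...,0]>170))[285:322,325:362];ys,xs=np.nonzero(o);q=np.c_[xs+325,ys+285];print(q.tolist())
c=np.array([.4174,-.028])
for p in q[::3]:
    v=onz(T,*p,.099)[:2]-c;print(np.degrees(np.arctan2(v[1],v[0])).round(),np.linalg.norm(v).round(3),end=' ')
r=lambda i,k:cv2.resize(i,None,fx=k,fy=k,interpolation=cv2.INTER_CUBIC)
o=np.zeros((560,800,3),np.uint8)
for im,y,x in((r(cv2.cvtColor(T['pixels'],cv2.COLOR_RGB2BGR)[230:330,250:390],3.1),0,0),(r(cv2.cvtColor(T['pixels'],cv2.COLOR_RGB2BGR)[282:326,322:366],5.5),312,0),(r(cv2.cvtColor(S['pixels'],cv2.COLOR_RGB2BGR)[160:300,220:340],3),0,440)):
    w=o[y:y+im.shape[0],x:x+im.shape[1]]; w[:]=im[:w.shape[0],:w.shape[1]]
cv2.imwrite('pics/fin.png',o)
E
```

```text
clock: 54.72
eef_pos: [0.3983, -0.2021, 0.2173]
tool_rot: [0.429, 0.903, 0.004, -0.002]
ft_force: [0.5, 0.9, 0.8]
grip_width: 0.0302
[[351, 298], [349, 299], [350, 299], [351, 299], [348, 300], [349, 300], [350, 300], [347, 301], [348, 301], [349, 301], [346, 302], [347, 302], [346, 303], [333, 313]]
-49.0 0.02 -54.0 0.018 -55.0 0.015 -58.0 0.013 -60.0 0.005
```

View pics/fin.png

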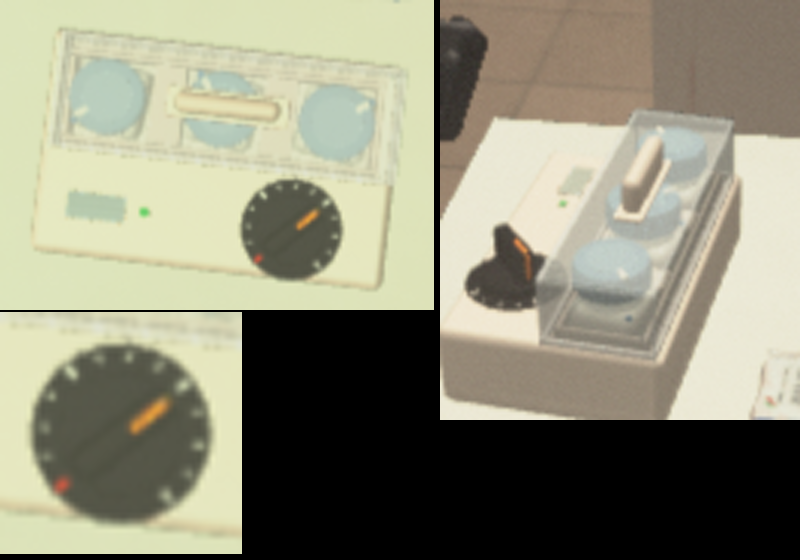

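The pointer (150,415 in the dial crop) points at the long 8 mark (182,382), measured ≈ −52° against −51.6° expected. The cover is unchanged and flat, and the arm is clear.

```bash
python3 -c "
from workcell import bot;print(bot.job_done())"
```

```text
the job is handed in; nothing more can be done
None
```

The batch is started and handed in at about 55 s: all three jars are in the wells with lids tight, the clear cover is on, and the dial is at eight hours. No verdict came back, so everything below is my own measurement.

- **Jars:** one jar was knocked about 21 mm aside during the run, so I found it again before gripping it. Jar positions from the top camera were within about 1 mm of the wells for two; I set the third to within about 1 mm by the arm's own reading. Every lid turned until the torque rose to about 0.9–1.8 N m, well above the 0.06 N m lid friction, so all are at their stops. In wells 2 and 3 the bar and dot agreed within about 2–6°. In well 1 the dot was hidden, so that lid rests on the torque and the bar pointing at its corner.
- **Cover:** the side view shows no corner of it raised off the deck. It looks about 2–4 mm off centre toward the right, inside the 9 mm limit.
- **Dial:** the pointer reads about −52° against −51.6° expected for the eighth click, and it stands at the long 8 mark.
- **Disagreements:** the side camera read positions 1–4 mm farther from the robot than the top camera. I used the top camera and the arm's own readings where they differed.
- **Not measured:** I did not check the bystanders' positions at the end. I saw no sign of contact with any of them.

I viewed 10 pictures, counting crops.

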